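# Lock the collector's cars away

## Robot

A 6-joint arm with a two-finger parallel gripper is mounted at the origin on a cart in front of the work surface, level with it; the furniture and walls round the work are solid. World frame = base frame: x ahead of the robot, y to its left, z up, the work surface at z = 0. Lengths are in m, angles in rad, forces in N, time in s.
With the tool pointing down it reaches from about 0.4 to 0.825 m from the base axis. Payload 7 kg.
Tool frame: the origin (TCP) lies at the very end of the fingers, on their centre line; the grasp point (between the pads) lies tcp_to_grasp behind it (tcp_to_grasp is the distance from the TCP to the grasp point, in m); z points along the fingers, y is the line along which they close (so a half turn about z gives the same grasp; the last joint's range is limited). The gripper opens to 88 mm and grips with 3 to 60 N. Pads are 19 mm wide; open, the fingers measure 130 mm over their backs; the gripper's body (78 mm by 193 mm) begins 47 mm behind the grasp point.
Start: joints at [1.452, 0.359, 0.012, 0, -1.224, -0.288], TCP at [0.267, 0.62, 0.227] pointing down, gripper open.
Joint ranges: [-3.07, 3.07], [-1.43, 2.12], [-1.02, 1.25], [-3.03, 1.67], [-3.05, -0], [-3.03, 3.03]. Speed limits (rad/s): [2.39, 2.39, 3.01, 3.14, 3.14, 3.14].

## Interface

Orientations are given as a 3x3 rotation matrix whose columns are the frame's x, y, z axes.
In Python, from rig import sense, get_image, close_job, outline_of, spot_point, tcp_to_grasp gives the robot as it stands.
- The arm moves only by the tool arm_command, never from a script. Its argument "targets" is a list of rows, each a list of 3 entries, a list of its own where there are three numbers: the opening, from -1 (shut) to 1 (fully open), so that 0 is half open, then the shift along the tool's x, y, z in m, then the turn, a rotation vector about the tool's x, y, z in degrees. In form: [[jaw, [tx, ty, tz], [ax, ay, az]], ...]. A call has 1 to 10 rows; each row is the pose to reach, as a shift and turn from the pose commanded when the call began, along the tool's axes at that moment; what a row does not reach only later rows make up. A row lasts 1/10 s, in which the tool goes at most 50 mm and 8.59 degrees, less where a joint would pass 70% of its speed; a pose out of reach is approached as far as the arm can. A call with a gripper value outside its range is refused whole. The fingers move at their own pace and stop on an object; the grip force is fixed at half the most. Time passes only in rows, so rows that repeat a pose let the fingers close. It gives the time, the measured TCP pose, the force, the opening and the grip force at its end, in the units of the state.
- sense(): the state, without advancing time (a new reading comes with each control period).
- get_image(name): name is "scene" or "side" or "wrist"; returns a dict with "pixels" (384x512x3 uint8, red, green, blue), "range_z" (384x512 float32, m along the optical axis (not along the pixel's ray), 0 where there is no reading), "K" (3x3 intrinsics, pixels), "camera_from_world" (4x4, takes a point from world to camera coordinates). Camera axes: x right, y down, z forward; pixel columns grow to the right and rows downward; lengths in m; the calibration is good to about 2 mm. A picture is of the moment at which its call begins.
- close_job(): hands the job in; it is judged then, once.
Trained networks look in a picture, given as the dict that the camera call returned (one of the last four; its "shot" number tells which), for a name from the list of things; names that differ only in an ending like _2 or _b are one class to them, and where a whole thing is asked for, a point or a joint stands for the part that bears it (a point fixed in the world has none). Each returns a list of dicts, best first, with "confidence" (0 to 1); they miss things now and then, are a little off and sometimes report something else, mostly with a low value. They report only what shows in the picture. A call takes as long as a camera call.
- outline_of(thing, picture): "pixels" (384x512 bool, what is visible of it) and "point" ([column, row] in pixels, amid what is visible of it).
- spot_point(thing, picture): "point" ([column, row] in pixels: a listed point, or the origin of a listed thing).
The state is a dict: "time": time; "q": joint angles; "joint_velocities": joint speeds; "effort": joint torques, N m; "tool_pos": TCP position; "tool_rot": TCP orientation; "force": force on the tool from outside, world axes, zero at the start; "ft_torque": the same for the moment, N m; "opening": finger opening in m; "gripper_force": force on a finger pad.
Only numpy, scipy, OpenCV 4.12 (cv2) and the standard library are available. Lean on these libraries where they do the work, as an engineer would, in place of code of your own. Each camera call takes 0.05 s, during which the arm holds its last target. There are 200 camera calls.

## Task

Lock the beech box that has a padlock on its front: shut its lid, swing the padlock's shackle round over the eye of the hasp strap and press it down through the eye into the lock until the catch inside clicks and holds it down by itself. Press with feeling and stop as soon as it has clicked or meets the solid bottom - do not ram it - and leave the other things on the bench where they are.

Things in the scene. Friction and masses are not known exactly. Their poses are not given: they have to be found in the camera images.
- car_box: Open beech box, 90 x 130 mm, 59 mm high with its lid shut, fixed on the bench on a 3 mm cutting mat; two model cars lie in it. Origin: centre of its underside; its x axis points to its hinged back, its padlock is on the -x face, z up.
- car_box_lid (a joint): Lid hinge (rad): 0 shut, 1.6 to 1.8 leaning back open. Hinge line parallel to the box's y axis at box x = +46, z = 53 mm. The lid is a board 6 mm thick and 131 mm wide that reaches 92 mm forward of the hinge line (box z 53 to 59 when shut). Nearly free hinge: pushed forward from behind past upright it falls shut and stays shut by its weight.
- hasp_eye (a point): Centre, on the upper face, of the 12 mm round eye in the hasp: a steel strap 28 mm wide, 2.5 mm thick, screwed on top of the lid and standing 28 mm out over its front edge. With the lid shut its upper face is at z = 64.5 mm and the eye lies right over the lock's bore for the short leg.
- lock: Laminated steel padlock body, 62 x 26 mm (y, x), top 57 mm over the box's underside, screwed to the box's front. Origin: under its centre level with the box's underside; axes as the box's. Two 9.5 mm bores go down from its top face: the shackle's long leg stands in the one at y = +18 mm, the short leg goes into the one at y = -18 mm. A push of over 20 N or so (35 N summed over all contacts, side pressure too) is ramming.
- shackle_bow (a point): Centre of the straight top bar of the shackle, a loose U of 8 mm round steel, legs 36 mm apart, its top in a black 10 mm sleeve. Grasp across the bar or press on it. z = 121 mm open, 88 to 100 locked. z up along the legs, y from short to long leg; axes as the lock's once swung over. It starts turned 0.9 to 1.4 rad clockwise (from above): short leg towards the robot.
- shackle_toe (a point): Tip of the shackle's short leg, 51 mm below and 18 mm along -y from shackle_bow; tapered over its last 4 mm, notched above. Open, it is at about z = 70 mm, 3 to 5 mm above the shut strap; locked at z = 36 to 50 mm. The shackle (80 g) stands loosely in its bore: it leans a few degrees and could be lifted out.
- lock_toe_bore (a point): Centre of the mouth of the short leg's bore (lock top, z = 60 mm). A spring catch hidden in it snaps into that leg's notch. Riding over it brings the push to some 8 to 12 N; it drops at the click. How deep the catch sits differs from lock to lock: it clicks 20 to 34 mm below the open height, and the bore's solid bottom is only about 2 mm further down.
- lock_heel_bore (a point): Centre of the mouth of the long leg's bore on the lock's top face (z = 60 mm): the axis about which the shackle swings. A spring under the long leg pushes the shackle up with 2 N when open, growing to 4 N when down, so it springs up again when let go unless the catch holds it.
- pliers: Yellow-handled pliers, 41 x 137 x 10 mm, lying beside the box; bystander. Origin: centre of its underside.
- glue_bottle: Glue bottle, 33 mm across, 84 mm tall, standing beside the box; bystander. Origin: centre of its underside.
- track_rubber: Brown cleaning block, 24 x 60 x 18 mm; bystander. Origin: centre of its underside.
- paint_tin: Small paint tin, 33 mm across, 28 mm high; bystander. Origin: centre of its underside.
- screwdriver: Small screwdriver, 142 mm long; bystander. Origin: centre of its underside.
- tweezers: Tweezers, 120 mm long; bystander. Origin: centre of its underside.
- lock_key: The padlock's flat brass key on a ring, about 57 mm long, lying in front of the box; not needed; bystander. Origin: centre of the underside of its round head.

How it is judged:
On the way, in this order (a step that is already met when the one before it is completed fails the run):
1. the box's lid is shut while the shackle is still up (value of joint car_box_lid below 0.05 rad and z of shackle_toe in the frame of lock above 0.058 m), for 0.2 s.
2. the shackle's short leg has entered the eye of the strap and the bore below it (value of joint car_box_lid below 0.05 rad and horizontal distance between shackle_toe and lock_toe_bore below 0.005 m and z of shackle_toe in the frame of lock below 0.056 m).
At the end, for the whole second after the job is handed in: The lid is shut (within 0.05 rad), the shackle's short leg is through the eye of the strap in its bore (within 4 mm) with its tip at least 7 mm below the lock's top face, where only the catch can hold it against the spring, upright within 0.1 rad, and it stays so by itself (value of joint car_box_lid below 0.05 rad and z of shackle_toe in the frame of lock below 0.05 m and horizontal distance between shackle_toe and lock_toe_bore below 0.004 m and angle between shackle_bow's own z axis and vertical below 0.1 rad); the robot touches nothing.
It fails at once if the shackle is rammed into the lock with more than 35 N, summed over their contacts (contact force between shackle and lock above 35 N).
It fails at once if a bystander is moved by more than 3 cm (distance of any of pliers, glue_bottle, track_rubber, paint_tin, screwdriver, tweezers, lock_key from where it was at the start of the episode above 0.03 m).
It also fails if it takes over 64 s, if anything falls off the work surface, if the arm or the gripper's body presses on something with over 40 N, if the wrist force passes 120 N, or if a joint passes its speed limit or range.

## Working session

There is one attempt and no reset: what is moved stays moved. The work goes in short steps, Python scripts to look and compute and a tool call to move; the robot and the scene stay as the last step left them, time stands still between calls to the robot, and variables do not carry over. Pictures are saved under pics/ and viewed, at most 10 in all, crops included, and the job is handed in when it is done.

Besides the shell and the picture viewer there is one more tool, called after ">>>" in YAML: its name, and indented under it one key for each argument. arm_command: Moves the arm, as the interface text tells. Its arguments: {"type":"object","properties":{"targets":{"type":"array","items":{"type":"array"}}},"required":["targets"]}

```bash
mkdir -p pics; cat > h.py <<'E'
import numpy as np, cv2
from rig import *
def save(im,n): cv2.imwrite('pics/'+n+'.png',im['pixels'][:,:,::-1])
def world(im,uv,z=None):
    K=im['K'];T=np.linalg.inv(im['camera_from_world']);u,v=uv
    d=np.linalg.inv(K)@[u,v,1.]
    if z is None:
        r=im['range_z'][int(round(v)),int(round(u))]; return T[:3,:3]@(d*r)+T[:3,3]
    D=T[:3,:3]@d; return T[:3,3]+D*(z-T[2,3])/D[2]
E
python3 - <<'E'
from h import *
s=sense();print(s['time'],s['tool_pos'],s['tool_rot'],s['opening'],tcp_to_grasp)
for c in('scene','side'):
    im=get_image(c);save(im,c+'1');print(c,im['camera_from_world'].round(3).tolist())
    for t in['lock_heel_bore','lock_toe_bore','shackle_bow','shackle_toe','hasp_eye','lock','car_box']:
        for r in spot_point(t,im)[:2]:
            p=r['point'];print(t,np.round(p,1),round(r['confidence'],2),'depth pt',world(im,p).round(3),)
            z={'lock_heel_bore':.06,'lock_toe_bore':.06,'shackle_bow':.124,'shackle_toe':.073,'lock':.003,'car_box':.003}.get(t)
            if z: print('   at z',world(im,p,z).round(4))
E
```

```text
0.0 [0.26689483 0.61943043 0.22560141] [[ 9.18354436e-01 -3.95758578e-01 -5.26756161e-04]
 [-3.95758896e-01 -9.18353009e-01 -1.62674707e-03]
 [ 1.60051001e-04  1.70239882e-03 -9.99998538e-01]] 0.08740771667907828 0.0188
scene [[-0.856, -0.517, 0.013, 0.498], [-0.413, 0.67, -0.617, 0.229], [0.31, -0.534, -0.787, 0.87], [0.0, 0.0, 0.0, 1.0]]
lock_heel_bore [269.4 218.2] 0.9 depth pt [0.479 0.094 0.063]
   at z [0.48   0.0924 0.06  ]
lock_toe_bore [277.2 211.4] 0.67 depth pt [0.473 0.065 0.061]
   at z [0.4736 0.0643 0.06  ]
shackle_bow [279.4 202.9] 0.45 depth pt [0.462 0.083 0.124]
   at z [0.4622 0.0828 0.124 ]
shackle_toe [280.8 220.7] 0.53 depth pt [0.463 0.059 0.021]
   at z [0.4491 0.0925 0.073 ]
lock [271.  228.5] 0.74 depth pt [0.469 0.101 0.034]
   at z [0.4776 0.0826 0.003 ]
car_box [256.7 212.6] 0.78 depth pt [0.533 0.062 0.009]
   at z [0.535  0.0586 0.003 ]
car_box [273.5 225.4] 0.18 depth pt [0.469 0.088 0.031]
   at z [0.4768 0.0708 0.003 ]
side [[0.992, -0.126, 0.019, -0.531], [-0.048, -0.511, -0.858, 0.14], [0.117, 0.85, -0.513, 0.787], [0.0, 0.0, 0.0, 1.0]]
lock_heel_
[... 164 characters left out ...]
1961 0.06  ]
lock_toe_bore [228.5 214.3] 0.93 depth pt [0.478 0.045 0.06 ]
   at z [0.478  0.0445 0.06  ]
shackle_bow [221.7 184.1] 0.55 depth pt [0.466 0.083 0.118]
   at z [0.4656 0.0727 0.124 ]
shackle_bow [268.3 271.2] 0.4 depth pt [ 0.548 -0.104  0.015]
   at z [ 0.5259 -0.2213  0.124 ]
shackle_toe [216.6 203. ] 0.7 depth pt [0.454 0.185 0.005]
   at z [0.4525 0.075  0.073 ]
hasp_eye [227.4 213.7] 0.53 depth pt [0.476 0.046 0.061]
lock [247.5 230.6] 0.72 depth pt [ 0.517 -0.002  0.045]
   at z [0.5233 0.0549 0.003 ]
lock [227.2 226.7] 0.69 depth pt [0.474 0.042 0.027]
   at z [0.4758 0.0758 0.003 ]
car_box [250.3 229.5] 0.84 depth pt [ 0.523 -0.003  0.048]
   at z [0.5305 0.0587 0.003 ]
```

```bash
python3 -c "
import cv2,numpy as np
a=cv2.imread('pics/scene1.png')[130:300,170:370];b=cv2.imread('pics/side1.png')[120:320,140:340]
cv2.imwrite('pics/m.png',np.hstack([cv2.resize(a,(400,340)),cv2.resize(b,(340,340))]))"
```

```text
(no output)
```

View pics/m.png

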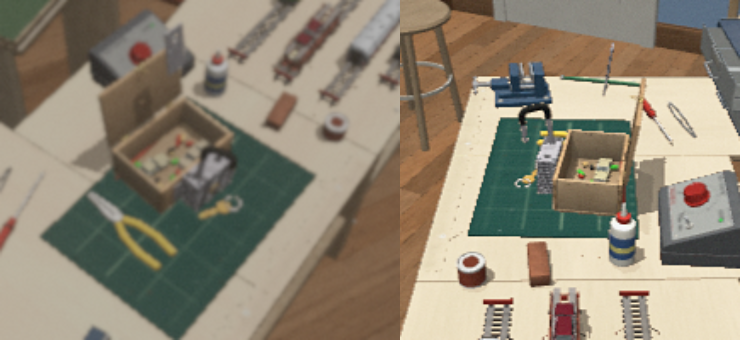

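View pics/scene1.png

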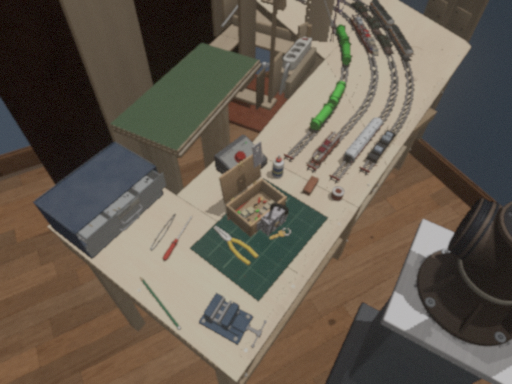

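View pics/side1.png

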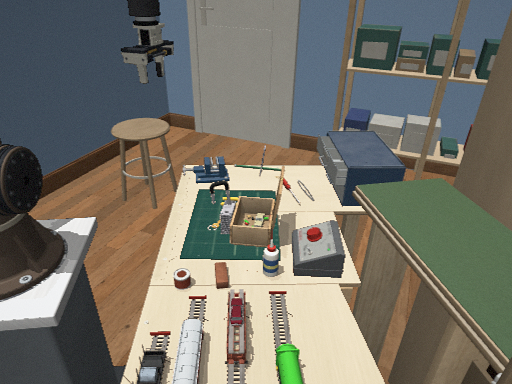

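The box stands nearly square to the world axes, at about (0.535, 0.06). Its lid is open away from the robot, and the padlock is at about (0.478, 0.066) on the robot side, with the shackle bow turned toward the robot. The pliers lie to its left, the key in front, and the controller, glue and rubber to its right and behind. I'll move above it for a close look.

>>> arm_command:
  targets:
    - [1,[0.2,0.21,-0.134],[0,0,-12]]
    - [1,[0.2,0.21,-0.134],[0,0,-12]]
    - [1,[0.2,0.21,-0.134],[0,0,-12]]
    - [1,[0.2,0.21,-0.134],[0,0,-12]]
    - [1,[0.2,0.21,-0.134],[0,0,-12]]
    - [1,[0.39,0.42,-0.134],[0,0,-23.3]]
    - [1,[0.39,0.42,-0.134],[0,0,-23.3]]
    - [1,[0.39,0.42,-0.134],[0,0,-23.3]]
    - [1,[0.39,0.42,-0.134],[0,0,-23.3]]
    - [1,[0.39,0.42,-0.134],[0,0,-23.3]]

```text
time: 1.8
tool_pos: [0.4274, 0.1697, 0.3531]
tool_rot: [[1.0, 0.0, 0.001], [0.0, -1.0, 0.001], [0.001, -0.001, -1.0]]
force: [1.2, -0.1, -0.3]
opening: 0.0876
gripper_force: 0.0
```

>>> arm_command:
  targets:
    - [-1,[0,0,0],[0,0,0]]
    - [-1,[0,0,0],[0,0,0]]
    - [-1,[0,0,0],[0,0,0]]

```text
time: 2.1
tool_pos: [0.4272, 0.172, 0.3523]
tool_rot: [[1.0, -0.0, -0.0], [-0.0, -1.0, 0.0], [-0.0, -0.0, -1.0]]
force: [-0.4, -0.1, -0.3]
opening: 0.069
gripper_force: 0.0
```

```bash
python3 - <<'E'
from h import *
s=sense();print(s['time'],s['tool_pos'],s['tool_rot'].round(3) if hasattr(s['tool_rot'],'round') else s['tool_rot'],s['q'],s['force'])
im=get_image('wrist');save(im,'w1');print(im['camera_from_world'].round(3).tolist())
for t in['lock_heel_bore','lock_toe_bore','shackle_bow','shackle_toe','hasp_eye','lock','car_box','pliers','lock_key','glue_bottle']:
    for r in spot_point(t,im)[:1]:
        p=r['point'];z={'lock_heel_bore':.063,'lock_toe_bore':.063,'shackle_bow':.124,'shackle_toe':.073,'lock':.003,'car_box':.003}.get(t)
        print(t,np.round(p,1),round(r['confidence'],2),world(im,p).round(3),world(im,p,z).round(4) if z else '')
# height map behind lid from all cameras
P=[]
for c in('scene','side','wrist'):
    i=get_image(c);v,u=np.mgrid[0:384,0:512];d=i['range_z'];T=np.linalg.inv(i['camera_from_world'])
    X=(np.linalg.inv(i['K'])@np.stack([u.ravel(),v.ravel(),np.ones(u.size)]))*d.ravel()
    X=(T[:3,:3]@X+T[:3,3:4]).T[d.ravel()>0];P.append(X)
P=np.vstack(P);np.save('P.npy',P)
xs=np.arange(.42,.76,.02);ys=np.arange(.2,-.16,-.02)
print('x',(xs*1000).astype(int))
for y in ys:
    print(int(round(y*1000)),[int(1000*max([0]+list(P[(abs(P[:,0]-x)<.01)&(abs(P[:,1]-y)<.01)&(P[:,2]<.2)][:,2]))) for x in xs])
E
```

```text
2.1 [0.42716132 0.17204085 0.35231648] [[ 1. -0. -0.]
 [-0. -1.  0.]
 [-0. -0. -1.]] [ 8.12256799e-01 -6.62343492e-02 -2.14922793e-01 -2.38071054e-04
 -1.42199697e+00  7.58471083e-01] [-0.36059636 -0.14779793 -0.25096097]
[[0.0, -1.0, -0.001, 0.172], [-0.953, -0.0, 0.302, 0.33], [-0.302, 0.001, -0.953, 0.641], [0.0, 0.0, 0.0, 1.0]]
lock_heel_bore [306.2 122.9] 0.68 [0.484 0.091 0.068] [0.4839 0.0904 0.063 ]
lock_toe_bore [401.2 138. ] 0.61 [ 0.455 -0.088  0.018] [ 0.4602 -0.0648  0.063 ]
shackle_bow [315.4 145.4] 0.76 [0.456 0.087 0.124] [0.4565 0.0867 0.124 ]
shackle_toe [307.  148.5] 0.67 [0.435 0.076 0.005] [0.4447 0.0887 0.073 ]
hasp_eye [391.9  61.9] 0.56 [ 0.581 -0.061  0.001] 
lock [311.5 124.5] 0.64 [0.481 0.081 0.061] [0.4778 0.0698 0.003 ]
car_box [317.5  88.2] 0.98 [0.538 0.066 0.016] [0.5393 0.0632 0.003 ]
pliers [255.   93.7] 0.71 [0.53  0.172 0.003] 
lock_key [314.6  89.8] 0.58 [0.536 0.069 0.006] 
glue_bottle [402.2  79.5] 0.9 [ 0.552 -0.074  0.019] 
x [420 440 460 480 500 520 540 560 580 600 620 640 660 680 700 720 740]
200 [7, 7, 6, 16, 16, 18, 11, 6, 8, 8, 7, 3, 12,
[... 420 characters left out ...]
2, 58, 19, 186, 199, 152, 149, 3, 3, 3, 5, 4, 4, 3]
40 [6, 7, 62, 63, 56, 25, 199, 199, 152, 150, 3, 2, 3, 3, 3, 3, 4]
20 [7, 7, 7, 57, 20, 22, 199, 58, 148, 148, 2, 2, 2, 2, 5, 3, 3]
0 [7, 7, 8, 57, 58, 58, 58, 74, 149, 145, 40, 49, 54, 61, 66, 62, 4]
-20 [8, 7, 7, 6, 6, 6, 56, 92, 148, 2, 42, 50, 60, 68, 68, 65, 4]
-40 [6, 6, 6, 7, 7, 8, 8, 7, 5, 4, 44, 69, 72, 67, 70, 65, 2]
-60 [4, 19, 20, 4, 3, 5, 5, 5, 6, 33, 45, 69, 72, 66, 68, 2, 2]
-80 [4, 21, 22, 3, 4, 5, 70, 86, 3, 37, 49, 54, 60, 67, 67, 2, 2]
-100 [4, 22, 21, 3, 3, 3, 69, 84, 13, 37, 65, 61, 62, 67, 66, 2, 3]
-120 [6, 21, 23, 3, 3, 5, 4, 3, 3, 37, 46, 55, 63, 67, 65, 2, 2]
-140 [9, 3, 5, 6, 5, 3, 3, 4, 3, 3, 3, 2, 2, 2, 2, 3, 2]
```

View pics/w1.png

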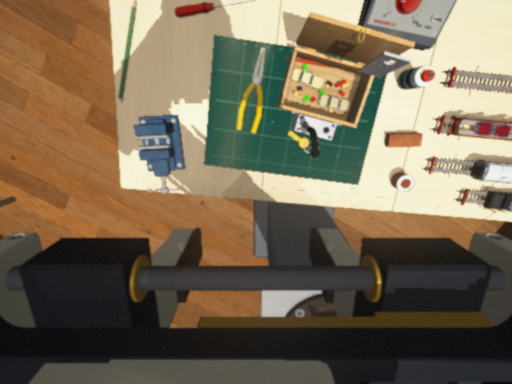

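The wrist view confirms that the box is yawed about -15°, with the lid open at the back (343,43) and the strap at (388,62). The shackle bow at (315,145) points to the robot. The space behind the lid is free, and the controller there is below z = 0.075. Next I'll go behind the lid with the fingers closed.

>>> arm_command:
  targets:
    - [-1,[0.219,0.115,0.08],[0,0,15]]
    - [-1,[0.219,0.115,0.08],[0,0,15]]
    - [-1,[0.219,0.115,0.08],[0,0,15]]
    - [-1,[0.219,0.115,0.08],[0,0,15]]
    - [-1,[0.219,0.115,0.08],[0,0,15]]
    - [-1,[0.219,0.115,0.08],[0,0,15]]
    - [-1,[0.219,0.115,0.22],[0,0,15]]
    - [-1,[0.219,0.115,0.22],[0,0,15]]
    - [-1,[0.219,0.115,0.22],[0,0,15]]
    - [-1,[0.219,0.115,0.22],[0,0,15]]

```text
time: 3.8
tool_pos: [0.6423, 0.0556, 0.1263]
tool_rot: [[0.966, -0.26, -0.01], [-0.26, -0.966, -0.003], [-0.009, 0.005, -1.0]]
force: [-0.6, -0.0, -1.4]
opening: 0.0004
gripper_force: 0.0
```

>>> arm_command:
  targets:
    - [-1,[-0.02,0,0],[0,0,0]]
    - [-1,[-0.035,0,0],[0,0,0]]
    - [-1,[-0.045,0,0],[0,0,0]]
    - [-1,[-0.055,0,0],[0,0,0]]
    - [-1,[-0.065,0,0],[0,0,0]]
    - [-1,[-0.075,0,0],[0,0,0]]
    - [-1,[-0.075,0,0],[0,0,0]]

```text
time: 4.5
tool_pos: [0.5726, 0.0763, 0.1327]
tool_rot: [[0.966, -0.258, -0.0], [-0.258, -0.966, 0.0], [-0.0, -0.0, -1.0]]
force: [0.9, -0.6, 0.3]
opening: 0.0007
gripper_force: 0.0
```

```bash
python3 - <<'E'
from h import *
s=sense();print(s['time'],s['tool_pos'],s['force'])
i=get_image('scene');j=get_image('side')
cv2.imwrite('pics/m2.png',np.hstack([cv2.resize(i['pixels'][130:300,170:370],(400,340)),cv2.resize(j['pixels'][120:320,140:340],(340,340))])[:,:,::-1])
E
```

```text
4.5 [0.57263979 0.07626084 0.13272307] [ 0.88961076 -0.58320901  0.31814766]
```

View pics/m2.png

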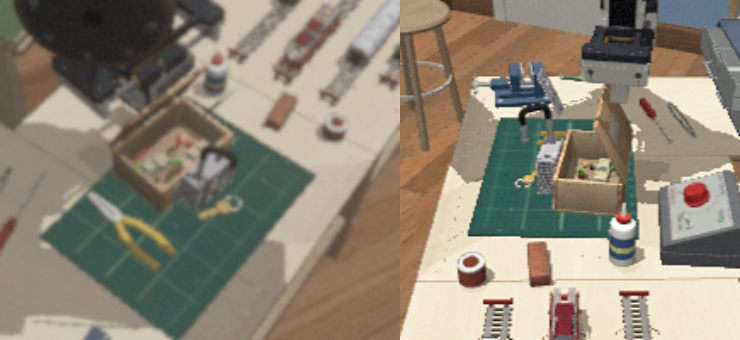

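The lid has passed upright and is leaning forward against the fingers. I'll push on, then lift clear.

>>> arm_command:
  targets:
    - [-1,[-0.015,0,0],[0,0,0]]
    - [-1,[-0.03,0,0],[0,0,0]]
    - [-1,[-0.045,0,0],[0,0,0]]
    - [-1,[-0.05,0,0],[0,0,0]]
    - [-1,[-0.05,0,0],[0,0,0]]
    - [-1,[-0.05,0,0],[0,0,0]]
    - [1,[-0.085,0.03,-0.09],[0,0,0]]
    - [1,[-0.14,0.03,-0.12],[0,0,0]]
    - [1,[-0.14,0.03,-0.12],[0,0,0]]
    - [1,[-0.14,0.03,-0.12],[0,0,0]]

```text
time: 5.6
tool_pos: [0.4307, 0.0837, 0.2573]
tool_rot: [[0.966, -0.258, 0.007], [-0.258, -0.966, 0.004], [0.006, -0.006, -1.0]]
force: [0.2, 0.5, 0.3]
opening: 0.0266
gripper_force: 0.0
```

```bash
cat > look.py <<'E'
from h import *
import sys
s=sense();print(s['time'],s['tool_pos'],s['force'])
im=get_image('wrist')
o=None
for t in['lock_heel_bore','lock_toe_bore','shackle_bow','shackle_toe','hasp_eye','lock','car_box']:
    for r in spot_point(t,im)[:2]:
        p=r['point'];z={'lock_heel_bore':.063,'lock_toe_bore':.063,'shackle_bow':.124,'shackle_toe':.073,'lock':.003,'car_box':.003,'hasp_eye':.0675}.get(t)
        print(t,np.round(p,1),round(r['confidence'],2),world(im,p).round(3),world(im,p,z).round(4))
v,u=np.mgrid[0:384,0:512];d=im['range_z'];T=np.linalg.inv(im['camera_from_world'])
X=(np.linalg.inv(im['K'])@np.stack([u.ravel(),v.ravel(),np.ones(u.size)]))*d.ravel()
X=(T[:3,:3]@X+T[:3,3:4]).T
g=(d.ravel()>0)&(abs(X[:,0]-.47)<.05)&(abs(X[:,1]-.08)<.05)
b=g&(X[:,2]>.11)&(X[:,2]<.14)
if b.sum()>5:
    Q=X[b];(c,sz,a)=cv2.minAreaRect((Q[:,:2]*1000).astype(np.float32));w=np.linalg.eigh(np.cov(Q[:,:2].T))[1][:,1]
    print('bar',b.sum(),np.array(c)/1000,sz,a,'axis deg',np.degrees(np.arctan2(w[1],w[0])),'zmax',Q[:,2].max(),'mid',(Q.min(0)+Q.max(0))/2)
    rows=v.ravel()[b];cols=u.ravel()[b];print('px',cols.min(),cols.max(),rows.min(),rows.max())
lid=(d.ravel()>0)&(abs(X[:,0]-.545)<.02)&(abs(X[:,1]-.08)<.02);print('lid z',np.median(X[lid,2]))
cx,cy=[int(k) for k in sys.argv[2:4]] if len(sys.argv)>3 else (256,150)
c=im['pixels'][max(0,cy-75):cy+75,max(0,cx-100):cx+100]
cv2.imwrite('pics/'+sys.argv[1]+'.png',cv2.resize(c,None,fx=4,fy=4,interpolation=cv2.INTER_CUBIC)[:,:,::-1])
E
python3 look.py w2
```

```text
5.6 [0.43067799 0.08367867 0.25726806] [0.15155655 0.4658885  0.33783408]
lock_heel_bore [238.4 137.5] 0.92 [0.482 0.091 0.088] [0.4798 0.0932 0.063 ]
lock_heel_bore [177.6 114.6] 0.53 [0.53  0.175 0.005] [0.5265 0.1589 0.063 ]
lock_toe_bore [264.8 135.9] 0.63 [0.472 0.06  0.049] [0.4731 0.0601 0.063 ]
shackle_bow [246.3 157.2] 0.94 [0.462 0.085 0.124] [0.4623 0.0852 0.124 ]
shackle_toe [251.5 162.7] 0.62 [0.446 0.085 0.071] [0.4459 0.0849 0.073 ]
hasp_eye [265.4 174.9] 0.63 [0.409 0.074 0.004] [0.4246 0.0719 0.0675]
car_box [253.5  91.3] 0.72 [0.528 0.06  0.076] [0.5318 0.0601 0.003 ]
car_box [264.9 174.5] 0.38 [0.41  0.074 0.003] [0.41   0.0744 0.003 ]
bar 346 [0.45783429 0.08793135] (44.87546920776367, 9.900073051452637) 10.21661376953125 axis deg -169.653134433167 zmax 0.12670884709167324 mid [0.45775592 0.08759002 0.11850298]
px 235 256 141 178
lid z 0.07313441669530343
```

View pics/w2.png

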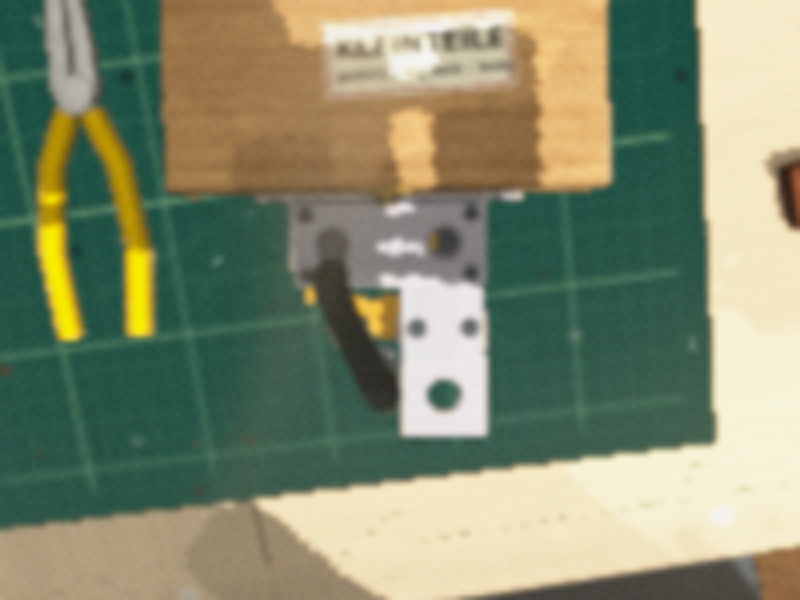

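The lid looks shut or nearly so. The strap shows oddly at crop (443,360), apart from the lid edge, so I'll check heights and look again.

```bash
python3 look.py w3; python3 - <<'E'
from h import *
im=get_image('wrist')
for uv in [(262,150),(262,165),(272,150),(275,175),(250,115),(205,115),(300,115),(230,85),(290,85),(256,90)]: print(uv,world(im,uv).round(3))
E
```

```text
6.0 [0.4310137  0.08299172 0.25106503] [ 0.55628774 -0.08836181 -0.54355595]
lock_toe_bore [264.2 135. ] 0.72 [0.471 0.059 0.039] [0.4736 0.0588 0.063 ]
shackle_bow [242.8 162.4] 0.97 [0.458 0.088 0.125] [0.4581 0.0883 0.124 ]
shackle_toe [248.5 163.6] 0.55 [0.455 0.083 0.123] [0.4456 0.0867 0.073 ]
shackle_toe [98.6 22.9] 0.31 [0.664 0.233 0.   ] [0.6363 0.202  0.073 ]
hasp_eye [262.2 161.3] 0.84 [0.431 0.071 0.005] [0.4429 0.0695 0.0675]
hasp_eye [248.8  87.1] 0.57 [0.532 0.063 0.063] [0.5321 0.0625 0.0675]
lock [255.2 129.2] 0.63 [0.483 0.068 0.062] [0.4787 0.069  0.003 ]
car_box [249.   85.3] 0.65 [0.534 0.062 0.063] [0.5386 0.0619 0.003 ]
bar 365 [0.45795459 0.08791049] (44.7173957824707, 9.852860450744629) 9.990333557128906 axis deg -169.8800245605488 zmax 0.126315035572241 mid [0.45774509 0.08771121 0.11844404]
px 233 255 142 179
lid z 0.062495644853758636
(262, 150) [0.448 0.068 0.011]
(262, 165) [0.425 0.073 0.003]
(272, 150) [0.445 0.053 0.012]
(275, 175) [0.405 0.058 0.004]
(250, 115) [0.502 0.07  0.062]
(205, 115) [0.516 0.124 0.061]
(300, 115) [0.486 0.011 0.062]
(230, 85) [0.541 0.084 0.062]
(290, 85) [0.522 0.015 0.062]
(256, 90) [0.528 0.056 0.062]
```

View pics/w3.png

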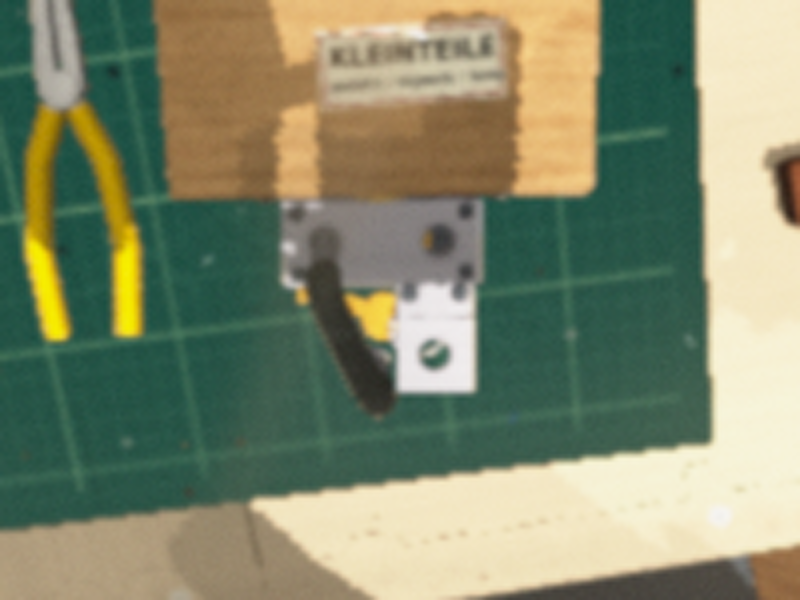

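The strap appears to have come away from the lid and to lie in front of the lock, so I'll check this carefully with depth and the other cameras.

```bash
python3 - <<'E'
from h import *
im=get_image('wrist');print(sense()['time'])
for v in range(120,184,6): print(v,[tuple((1000*world(im,(u,v))).astype(int)) for u in range(236,290,9)])
i=get_image('scene');j=get_image('side')
for k in(i,j,im):
    for r in spot_point('hasp_eye',k)[:3]: print(r['point'],r['confidence'],world(k,r['point']))
    for r in outline_of('hasp_eye',k)[:2]:print('out',r['point'],r['confidence'],r['pixels'].sum(),world(k,r['point']))
f=lambda a:cv2.resize(a,(400,300),interpolation=cv2.INTER_CUBIC)
top=np.hstack([f(i['pixels'][175:250,225:325]),f(j['pixels'][170:245,185:285])])
bot=np.hstack([f(im['pixels'][100:190,205:325]),f(cv2.normalize(im['range_z'][100:190,205:325,None].repeat(3,2),None,0,255,cv2.NORM_MINMAX).astype(np.uint8))])
cv2.imwrite('pics/m4.png',np.vstack([top,bot])[:,:,::-1])
E
```

```text
6.5
120 [(np.int64(500), np.int64(88), np.int64(62)), (np.int64(497), np.int64(77), np.int64(62)), (np.int64(494), np.int64(67), np.int64(62)), (np.int64(491), np.int64(56), np.int64(61)), (np.int64(488), np.int64(45), np.int64(62)), (np.int64(485), np.int64(34), np.int64(63))]
126 [(np.int64(493), np.int64(90), np.int64(60)), (np.int64(490), np.int64(79), np.int64(61)), (np.int64(487), np.int64(68), np.int64(61)), (np.int64(484), np.int64(58), np.int64(61)), (np.int64(481), np.int64(47), np.int64(61)), (np.int64(473), np.int64(32), np.int64(3))]
132 [(np.int64(486), np.int64(92), np.int64(60)), (np.int64(483), np.int64(81), np.int64(62)), (np.int64(480), np.int64(70), np.int64(60)), (np.int64(477), np.int64(59), np.int64(60)), (np.int64(474), np.int64(48), np.int64(61)), (np.int64(465), np.int64(34), np.int64(4))]
138 [(np.int64(481), np.int64(92), np.int64(87)), (np.int64(476), np.int64(83), np.int64(61)), (np.int64(473), np.int64(72), np.int64(60)), (np.int64(470), np.int64(61), np.int64(59)), (np.int64(467), np.int64(50), np.int64(60)), (np.int64(457), np.int64(36), np.int64(3))]
[... 1570 characters left out ...]
, np.int64(62), np.int64(2)), (np.int64(403), np.int64(48), np.int64(3))]
180 [(np.int64(412), np.int64(118), np.int64(4)), (np.int64(409), np.int64(104), np.int64(4)), (np.int64(405), np.int64(91), np.int64(2)), (np.int64(402), np.int64(77), np.int64(4)), (np.int64(398), np.int64(64), np.int64(2)), (np.int64(395), np.int64(51), np.int64(4))]
out [255.7, 203.9] 0.57 1571 [0.52964111 0.07495634 0.06398537]
[207.4, 229.6] 0.73 [0.42805053 0.05406664 0.01354199]
out [251.3, 215.2] 0.82 1436 [0.52880521 0.03070887 0.06338755]
[265.9, 162.9] 0.79 [0.42658147 0.0669496  0.00271462]
[240.2, 132.9] 0.54 [0.48337439 0.08845375 0.05439488]
out [252.9, 87.3] 0.57 9328 [0.53135245 0.05851359 0.06322091]
```

View pics/m4.png

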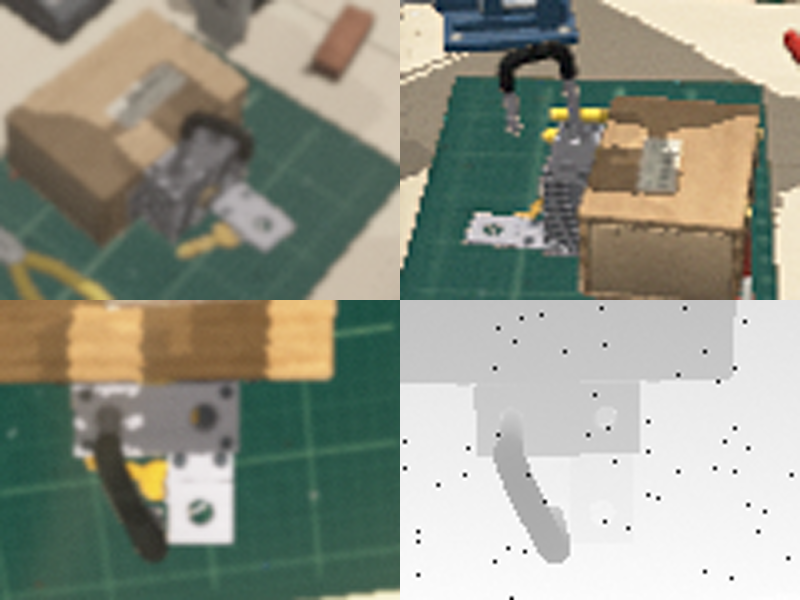

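The m4 picture shows what happened. The strap has come off the lid and lies flat on the key in front of the lock, with its eye at about (0.427, 0.065) and its top at z ≈ 0.012. The lid itself is shut. An honest lock needs the strap back with its eye over the bore. First I'll swing the shackle out of the way, straddling the bar without gripping it.

>>> arm_command:
  targets:
    - [-0.5,[0.025,-0.012,0.08],[0,0,-25]]
    - [-0.5,[0.025,-0.012,0.08],[0,0,-25]]
    - [-0.5,[0.025,-0.012,0.08],[0,0,-25]]
    - [-0.5,[0.025,-0.012,0.08],[0,0,-25]]
    - [-0.5,[0.025,-0.012,0.08],[0,0,-25]]
    - [-0.5,[0.025,-0.012,0.08],[0,0,-25]]
    - [-0.5,[0.025,-0.012,0.08],[0,0,-25]]
    - [-0.5,[0.025,-0.012,0.08],[0,0,-25]]

```text
time: 7.7
tool_pos: [0.4582, 0.0885, 0.173]
tool_rot: [[0.985, 0.173, 0.001], [0.173, -0.985, 0.001], [0.001, -0.001, -1.0]]
force: [-0.4, -0.4, -0.2]
opening: 0.0295
gripper_force: 0.0
```

```bash
python3 - <<'E'
from h import *
s=sense();print(s['time'],s['tool_pos'],s['opening'],np.array(s['tool_rot']).round(3).tolist(),s['q'])
im=get_image('wrist')
for t in['shackle_bow','lock_toe_bore','hasp_eye']:
    for r in spot_point(t,im)[:1]:print(t,r['point'],r['confidence'],world(im,r['point']))
E
```

```text
7.7 [0.4582381  0.08853392 0.17296287] 0.029459603609521507 [[0.985, 0.173, 0.001], [0.173, -0.985, 0.001], [0.001, -0.001, -1.0]] [ 6.14381969e-01  5.58856055e-02 -5.09735536e-01  2.91617240e-05
 -1.00392550e+00  1.12983150e+00]
shackle_bow [253.9, 208.8] 0.91 [0.46009957 0.08968527 0.12399364]
lock_toe_bore [285.9, 179.9] 0.75 [0.46834181 0.05564342 0.03992062]
hasp_eye [263.4, 207.1] 0.7 [0.42291879 0.07179521 0.01340623]
```

>>> arm_command:
  targets:
    - [-0.5,[0,0,0.025],[0,0,0]]
    - [-0.5,[0,0,0.045],[0,0,0]]
    - [-0.5,[0,0,0.06],[0,0,0]]
    - [-0.5,[0,0,0.068],[0,0,0]]
    - [-0.5,[0,0,0.068],[0,0,0]]

```text
time: 8.4
tool_pos: [0.4576, 0.0881, 0.1036]
tool_rot: [[0.985, 0.173, -0.002], [0.173, -0.985, -0.001], [-0.002, 0.001, -1.0]]
force: [-0.5, -0.2, -0.1]
opening: 0.0222
gripper_force: 0.0
```

>>> arm_command:
  targets:
    - [-0.5,[0.004,-0.003,0],[0,0,8]]
    - [-0.5,[0.0045,-0.0055,0],[0,0,16]]
    - [-0.5,[0.0053,-0.008,0],[0,0,24]]
    - [-0.5,[0.0066,-0.0106,0],[0,0,32]]
    - [-0.5,[0.0083,-0.013,0],[0,0,40]]
    - [-0.5,[0.0102,-0.015,0],[0,0,48]]
    - [-0.5,[0.0124,-0.0166,0],[0,0,56]]
    - [-0.5,[0.0148,-0.018,0],[0,0,64]]
    - [-0.5,[0.0174,-0.019,0],[0,0,72]]
    - [-0.5,[0.02,-0.0197,0],[0,0,80]]

```text
time: 9.4
tool_pos: [0.4751, 0.1117, 0.1055]
tool_rot: [[0.337, -0.942, 0.001], [-0.942, -0.337, 0.001], [-0.0, -0.002, -1.0]]
force: [0.4, -0.5, 0.1]
opening: 0.0216
gripper_force: 0.0
```

>>> arm_command:
  targets:
    - [-0.5,[0.0002,-0.003,0],[0,0,8]]
    - [-0.5,[0.001,-0.0055,0],[0,0,16]]
    - [-0.5,[0.0017,-0.008,0],[0,0,24]]
    - [-0.5,[0.003,-0.0106,0],[0,0,32]]
    - [-0.5,[0.0047,-0.013,0],[0,0,40]]
    - [-0.5,[0.0066,-0.015,0],[0,0,48]]
    - [-0.5,[0.0088,-0.0166,0],[0,0,56]]
    - [-0.5,[0.0088,-0.0166,0],[0,0,56]]
    - [-0.5,[0.0088,-0.0166,-0.04],[0,0,56]]
    - [-0.5,[0.0088,-0.0166,-0.08],[0,0,56]]

```text
time: 10.4
tool_pos: [0.4924, 0.1083, 0.1852]
tool_rot: [[-0.584, -0.812, -0.002], [-0.812, 0.584, -0.001], [0.002, 0.001, -1.0]]
force: [1.3, 0.3, 0.6]
opening: 0.0221
gripper_force: 0.0
```

>>> arm_command:
  targets:
    - [0,[0.03,0.015,-0.075],[0,0,-55]]
    - [0,[0.03,0.015,-0.075],[0,0,-55]]
    - [0,[0.03,0.015,-0.075],[0,0,-55]]
    - [0,[0.03,0.015,-0.075],[0,0,-55]]
    - [0,[0.073,0.036,-0.075],[0,0,-80]]
    - [0,[0.073,0.036,-0.075],[0,0,-80]]
    - [0,[0.073,0.036,-0.075],[0,0,-80]]
    - [0,[0.073,0.036,-0.075],[0,0,-80]]
    - [0,[0.073,0.036,-0.075],[0,0,-80]]
    - [0,[0.073,0.036,-0.075],[0,0,-80]]

```text
time: 11.4
tool_pos: [0.4209, 0.0708, 0.2601]
tool_rot: [[0.702, -0.712, 0.001], [-0.712, -0.702, 0.001], [0.0, -0.001, -1.0]]
force: [0.5, 0.0, 0.3]
opening: 0.044
gripper_force: 0.0
```

>>> arm_command:
  targets:
    - [0,[0,0,0],[0,0,-30]]
    - [0,[0,0,0],[0,0,-30]]
    - [0,[0,0,0],[0,0,-30]]
    - [0,[0,0,0],[0,0,-30]]
    - [0,[0,0,0],[0,0,-30]]

```text
time: 11.9
tool_pos: [0.4209, 0.0709, 0.26]
tool_rot: [[0.963, -0.271, 0.001], [-0.271, -0.963, 0.001], [0.001, -0.001, -1.0]]
force: [-0.2, -0.6, 0.0]
opening: 0.0439
gripper_force: 0.0
```

```bash
cat > strap.py <<'E'
from h import *
s=sense();print(s['time'],s['tool_pos'],s['opening'],np.array(s['tool_rot']).round(3).tolist())
im=get_image('wrist')
for t in['shackle_bow','lock_toe_bore','lock_heel_bore','hasp_eye','lock_key']:
    for r in spot_point(t,im)[:1]:print(t,np.round(r['point'],1),round(r['confidence'],2),world(im,r['point']).round(4))
v,u=np.mgrid[0:384,0:512];d=im['range_z'];T=np.linalg.inv(im['camera_from_world'])
X=(np.linalg.inv(im['K'])@np.stack([u.ravel(),v.ravel(),np.ones(u.size)]))*d.ravel()
X=(T[:3,:3]@X+T[:3,3:4]).T.reshape(384,512,3)
px=im['pixels'].astype(int)
m=(px.min(2)>120)&(px.max(2)-px.min(2)<30)&(X[...,2]<.02)&(X[...,2]>0)&(abs(X[...,0]-.435)<.05)&(abs(X[...,1]-.06)<.05)
n,l,st,c=cv2.connectedComponentsWithStats(m.astype(np.uint8));k=1+np.argmax(st[1:,4]);m=l==k
Q=X[m];print('strap n',m.sum(),'z',np.percentile(Q[:,2],[5,50,95]).round(4))
z=np.median(Q[:,2]);vv,uu=np.nonzero(m);W=np.array([world(im,(a,b),z)[:2] for a,b in zip(uu,vv)])
r=cv2.minAreaRect((W*1000).astype(np.float32));print(r);print(cv2.boxPoints(r).round(1).tolist())
A=np.c_[Q[:,:2],np.ones(len(Q))];print('tilt',np.linalg.lstsq(A,Q[:,2],rcond=None)[0])
E
python3 strap.py
```

```text
11.9 [0.42092903 0.07085    0.25998553] 0.04385673951430958 [[0.963, -0.271, 0.001], [-0.271, -0.963, 0.001], [0.001, -0.001, -1.0]]
shackle_bow [197.6 131.6] 0.76 [0.4916 0.1138 0.1236]
lock_toe_bore [253.5 127.5] 0.84 [0.474  0.0578 0.0383]
lock_heel_bore [226.7 128.4] 0.74 [0.4839 0.0901 0.0644]
hasp_eye [254.1 159.8] 0.55 [0.4248 0.071  0.0033]
strap n 495 z [0.0039 0.0121 0.0135]
((435.18182373046875, 68.24089050292969), (29.978525161743164, 40.51987838745117), 74.84713745117188)
[[411.70001220703125, 59.099998474121094], [450.79998779296875, 48.5], [458.70001220703125, 77.4000015258789], [419.5, 88.0]]
tilt [ 0.02900557 -0.05707912  0.00271755]
```

>>> arm_command:
  targets:
    - [-0.15,[0.002,0,0.05],[0,0,0]]
    - [-0.15,[0.002,0,0.1],[0,0,0]]
    - [-0.15,[0.002,0,0.15],[0,0,0]]
    - [-0.15,[0.002,0,0.19],[0,0,0]]
    - [-0.15,[0.002,0,0.22],[0,0,0]]
    - [-0.15,[0.002,0,0.24],[0,0,0]]
    - [-0.15,[0.002,0,0.248],[0,0,0]]
    - [-0.15,[0.002,0,0.252],[0,0,0]]
    - [-0.15,[0.002,0,0.252],[0,0,0]]

```text
time: 13.1
tool_pos: [0.4232, 0.0705, 0.0077]
tool_rot: [[0.961, -0.276, 0.0], [-0.276, -0.961, 0.0], [0.0, -0.0, -1.0]]
force: [-0.2, 0.0, 0.5]
opening: 0.0374
gripper_force: 0.0
```

>>> arm_command:
  targets:
    - [-1,[0,0,0],[0,0,0]]
    - [-1,[0,0,0],[0,0,0]]
    - [-1,[0,0,0],[0,0,0]]
    - [-1,[0,0,0],[0,0,0]]
    - [-1,[0,0,0],[0,0,0]]

```text
time: 13.6
tool_pos: [0.4235, 0.0705, 0.0081]
tool_rot: [[0.961, -0.275, 0.001], [-0.275, -0.961, 0.001], [0.001, -0.001, -1.0]]
force: [-0.7, -0.4, 7.5]
opening: 0.0267
gripper_force: 30.0
```

>>> arm_command:
  targets:
    - [-1,[-0.004,0,-0.005],[0,0,0]]
    - [-1,[-0.01,0,-0.015],[0,0,0]]
    - [-1,[-0.01,0,-0.04],[0,0,0]]
    - [-1,[-0.01,0,-0.08],[0,0,0]]
    - [-1,[-0.01,0,-0.12],[0,0,0]]
    - [-1,[-0.01,0,-0.12],[0,0,0]]

```text
time: 14.2
tool_pos: [0.4165, 0.0747, 0.1327]
tool_rot: [[0.961, -0.275, 0.009], [-0.275, -0.961, 0.005], [0.007, -0.007, -1.0]]
force: [-0.7, -0.4, 0.1]
opening: 0.0108
gripper_force: 0.0
```

```bash
python3 - <<'E'
from h import *
s=sense();print(s['time'],s['tool_pos'],s['opening'],s['gripper_force'],s['force'])
im=get_image('wrist')
j=get_image('side')
for n,k in(('w',im),('s',j)):
  for t in['hasp_eye','lock_toe_bore','lock_key','shackle_bow']:
    for r in spot_point(t,k)[:1]:print(n,t,np.round(r['point'],1),round(r['confidence'],2),world(k,r['point']).round(4))
f=lambda a:cv2.resize(a,(400,300),interpolation=cv2.INTER_CUBIC)
a=cv2.resize(im['pixels'][90:315,106:406],(480,360),interpolation=cv2.INTER_CUBIC)
b=cv2.resize(j['pixels'][150:285,160:280],(320,360),interpolation=cv2.INTER_CUBIC)
cv2.imwrite('pics/m5.png',np.hstack([a,b])[:,:,::-1])
E
```

```text
14.2 [0.41654265 0.07474786 0.13265481] 0.01082945317034171 0.0 [-0.73737151 -0.37824622  0.12647642]
w hasp_eye [423.5 177.3] 0.73 [ 0.3835 -0.0927  0.0226]
w lock_toe_bore [255.6 136.1] 0.56 [0.4707 0.0588 0.038 ]
w lock_key [241.9 161.2] 0.58 [0.4605 0.072  0.0909]
w shackle_bow [156.9 138.5] 0.87 [0.4934 0.1142 0.1242]
s hasp_eye [207.  191.8] 0.91 [0.4318 0.0708 0.1068]
s lock_toe_bore [227.1 212.6] 0.85 [0.4751 0.0482 0.0624]
s lock_key [248.7 229.4] 0.61 [ 0.5191 -0.0046  0.05  ]
s shackle_bow [232.3 175.8] 0.73 [0.4921 0.1072 0.1257]
```

View pics/m5.png

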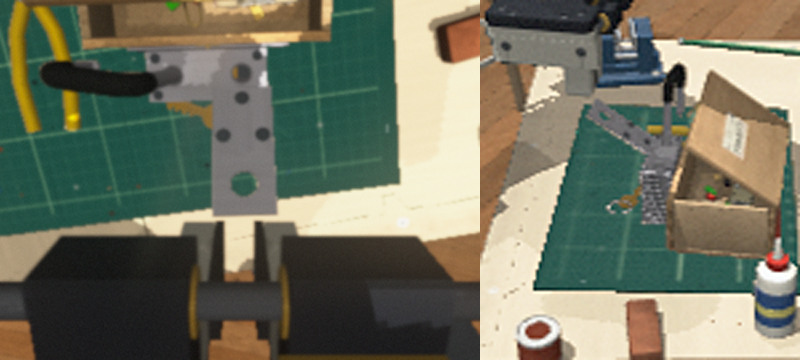

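In m5 the strap slipped from the fingers while lifting, and the lid rose with it, now about 35° open. The strap (crop 590,105 to 655,150) lies parallel to the lid and keeps its radius of about 0.16 m from the hinge. So it moves rigidly with the lid but sits displaced forward and down from where it should be. I'll let the lid fall and confirm.

>>> arm_command:
  targets:
    - [-0.5,[0,0,-0.05],[0,0,0]]
    - [-0.5,[0.005,-0.003,-0.127],[0,0,0]]
    - [-0.5,[0.005,-0.003,-0.127],[0,0,0]]
    - [-0.5,[0.005,-0.003,-0.127],[0,0,0]]
    - [-0.5,[0.005,-0.003,-0.127],[0,0,0]]

```text
time: 15.2
tool_pos: [0.4188, 0.0747, 0.2543]
tool_rot: [[0.961, -0.276, 0.0], [-0.276, -0.961, 0.001], [-0.0, -0.001, -1.0]]
force: [-1.0, 1.0, -1.5]
opening: 0.0216
gripper_force: 0.0
```

```bash
python3 strap.py; python3 - <<'E'
from h import *
im=get_image('wrist')
v,u=np.mgrid[0:384,0:512];d=im['range_z'];T=np.linalg.inv(im['camera_from_world'])
X=(np.linalg.inv(im['K'])@np.stack([u.ravel(),v.ravel(),np.ones(u.size)]))*d.ravel()
X=(T[:3,:3]@X+T[:3,3:4]).T[d.ravel()>0]
for x in(.51,.53,.55):
    k=(abs(X[:,0]-x)<.006)&(abs(X[:,1]-.05)<.02);print('lid',x,np.median(X[k,2]) if k.any() else None)
b=(X[:,2]>.112)&(X[:,2]<.135)&(abs(X[:,0]-.48)<.05)&(abs(X[:,1]-.1)<.05);Q=X[b]
w=np.linalg.eigh(np.cov(Q[:,:2].T))[1][:,1];print('bar',b.sum(),cv2.minAreaRect((Q[:,:2]*1000).astype(np.float32)),np.degrees(np.arctan2(w[1],w[0])),Q[:,2].max())
E
```

```text
15.2 [0.4188223  0.07466392 0.2543247 ] 0.021561693408250135 [[0.961, -0.276, 0.0], [-0.276, -0.961, 0.001], [-0.0, -0.001, -1.0]]
shackle_bow [197.3 127.3] 0.61 [0.4939 0.1146 0.1244]
lock_toe_bore [256. 130.] 0.65 [0.468  0.0589 0.039 ]
lock_heel_bore [230.3 129. ] 0.85 [0.4799 0.0892 0.0618]
hasp_eye [254.9 157.5] 0.55 [0.4264 0.0725 0.0021]
lock_key [241.5 144.1] 0.54 [0.4518 0.0858 0.0064]
strap n 516 z [0.0039 0.0121 0.0135]
((434.3591613769531, 68.48853302001953), (29.525861740112305, 42.772457122802734), 74.68975830078125)
[[409.79998779296875, 59.900001525878906], [451.1000061035156, 48.599998474121094], [458.8999938964844, 77.0999984741211], [417.6000061035156, 88.4000015258789]]
tilt [ 0.03272096 -0.05211038  0.00074591]
lid 0.51 0.0624679895616459
lid 0.53 0.06271843370956734
lid 0.55 0.06252688622646213
bar 388 ((491.4353942871094, 112.96525573730469), (43.592979431152344, 9.906225204467773), 66.81553649902344) 67.03597316002528 0.12708624466353718
```

Confirmed: the lid is shut again (flat at z = 0.0625) and the strap is back at exactly the same place. It is rigid with the lid but offset, so its eye cannot come over the bore. I'll go on with the locking itself by straddling the bar and swinging the shackle round to the toe bore.

>>> arm_command:
  targets:
    - [-0.5,[0.059,-0.057,0.08],[0,0,-83]]
    - [-0.5,[0.059,-0.057,0.08],[0,0,-83]]
    - [-0.5,[0.059,-0.057,0.08],[0,0,-83]]
    - [-0.5,[0.059,-0.057,0.08],[0,0,-83]]
    - [-0.5,[0.059,-0.057,0.08],[0,0,-83]]
    - [-0.5,[0.059,-0.057,0.08],[0,0,-83]]
    - [-0.5,[0.059,-0.057,0.08],[0,0,-83]]
    - [-0.5,[0.059,-0.057,0.08],[0,0,-83]]
    - [-0.5,[0.059,-0.057,0.08],[0,0,-83]]
    - [-0.5,[0.059,-0.057,0.08],[0,0,-83]]

```text
time: 16.55
tool_pos: [0.4912, 0.1129, 0.174]
tool_rot: [[0.385, 0.923, -0.001], [0.923, -0.385, -0.001], [-0.001, -0.0, -1.0]]
force: [-0.2, 0.5, -0.0]
opening: 0.0221
gripper_force: 0.0
```

>>> arm_command:
  targets:
    - [-0.5,[0,0,0.02],[0,0,0]]
    - [-0.5,[0,0,0.04],[0,0,0]]
    - [-0.5,[0,0,0.06],[0,0,0]]
    - [-0.5,[0,0,0.07],[0,0,0]]
    - [-0.5,[0,0,0.07],[0,0,0]]

```text
time: 17.05
tool_pos: [0.4905, 0.1125, 0.103]
tool_rot: [[0.391, 0.92, -0.003], [0.92, -0.391, -0.002], [-0.003, -0.002, -1.0]]
force: [-0.3, -0.4, 0.4]
opening: 0.022
gripper_force: 0.0
```

>>> arm_command:
  targets:
    - [-0.5,[-0.0032,0.0026,0],[0,0,8]]
    - [-0.5,[-0.0037,0.0052,0],[0,0,16]]
    - [-0.5,[-0.0046,0.0077,0],[0,0,24]]
    - [-0.5,[-0.006,0.01,0],[0,0,32]]
    - [-0.5,[-0.0074,0.0122,0],[0,0,40]]
    - [-0.5,[-0.0093,0.0141,0],[0,0,48]]
    - [-0.5,[-0.0114,0.0158,0],[0,0,56]]
    - [-0.5,[-0.0137,0.0171,0],[0,0,64]]
    - [-0.5,[-0.016,0.018,0],[0,0,72]]
    - [-0.5,[-0.0187,0.0187,0],[0,0,80]]

```text
time: 18.05
tool_pos: [0.502, 0.0887, 0.1055]
tool_rot: [[0.973, -0.23, 0.001], [-0.23, -0.973, 0.001], [0.001, -0.001, -1.0]]
force: [-0.5, -0.6, -0.1]
opening: 0.0218
gripper_force: 0.0
```

>>> arm_command:
  targets:
    - [-0.5,[-0.0002,0.0026,0],[0,0,8]]
    - [-0.5,[-0.0007,0.0052,0],[0,0,16]]
    - [-0.5,[-0.0016,0.0077,0],[0,0,24]]
    - [-0.5,[-0.003,0.01,0],[0,0,32]]
    - [-0.5,[-0.0044,0.0122,0],[0,0,40]]
    - [-0.5,[-0.0063,0.0141,0],[0,0,48]]
    - [-0.5,[-0.0084,0.0158,0],[0,0,56]]
    - [-0.5,[-0.0107,0.0171,0],[0,0,64]]
    - [-0.5,[-0.013,0.018,0],[0,0,72]]
    - [-0.5,[-0.0157,0.0187,0],[0,0,80]]

```text
time: 19.05
tool_pos: [0.4824, 0.0741, 0.1055]
tool_rot: [[-0.058, -0.998, 0.002], [-0.998, 0.058, 0.001], [-0.001, -0.001, -1.0]]
force: [0.7, 0.1, -0.6]
opening: 0.0216
gripper_force: 0.0
```

>>> arm_command:
  targets:
    - [-0.5,[-0.0002,0.0026,0],[0,0,8]]
    - [-0.5,[-0.0005,0.004,0],[0,0,12]]
    - [-0.5,[-0.0005,0.004,0],[0,0,12]]
    - [-0.5,[-0.0005,0.004,0],[0,0,12]]

```text
time: 19.45
tool_pos: [0.4783, 0.0748, 0.1051]
tool_rot: [[-0.256, -0.967, 0.001], [-0.967, 0.256, 0.0], [-0.001, -0.001, -1.0]]
force: [-0.2, -0.5, 0.5]
opening: 0.0221
gripper_force: 0.0
```

```bash
cat > see.py <<'E'
from h import *
s=sense();print(s['time'],s['tool_pos'],s['opening'],s['force'])
for c in('wrist','side','scene'):
    im=get_image(c)
    for t in['shackle_bow','shackle_toe','lock_toe_bore','lock_heel_bore']:
        for r in spot_point(t,im)[:1]:
            p=r['point'];z={'shackle_bow':.121,'shackle_toe':.072}.get(t,.06);print(c,t,np.round(p,1),round(r['confidence'],2),world(im,p).round(4),world(im,p,z).round(4))
    v,u=np.mgrid[0:384,0:512];d=im['range_z'];T=np.linalg.inv(im['camera_from_world'])
    X=(np.linalg.inv(im['K'])@np.stack([u.ravel(),v.ravel(),np.ones(u.size)]))*d.ravel()
    X=(T[:3,:3]@X+T[:3,3:4]).T[d.ravel()>0]
    def f(n,b):
        Q=X[b]
        if len(Q)>8:
            w=np.linalg.eigh(np.cov(Q[:,:2].T))[1][:,1];r=cv2.minAreaRect((Q[:,:2]*1000).astype(np.float32))
            print(c,n,len(Q),'ctr',np.round(r[0],1),'size',np.round(r[1],1),'axis',np.degrees(np.arctan2(w[1],w[0])).round(1),'zmed,max',np.median(Q[:,2]).round(4),Q[:,2].max().round(4),'mean',Q[:,:2].mean(0).round(4))
    near=(abs(X[:,0]-.478)<.04)&(abs(X[:,1]-.076)<.045)
    f('bar',near&(X[:,2]>.108)&(X[:,2]<.132)); 
    # lower part of the short leg / both legs between 0.075 and 0.11
    y=(X[:,0]-.478)*.259+(X[:,1]-.0755)*.966
    f('toe leg',near&(X[:,2]>.072)&(X[:,2]<.1)&(y<-.005)); f('heel leg',near&(X[:,2]>.072)&(X[:,2]<.1)&(y>.005))
E
python3 see.py
```

```text
19.45 [0.47828709 0.07477627 0.10510767] 0.022139323140203743 [-0.22519182 -0.54424663  0.4869189 ]
wrist shackle_bow [247.6 241.6] 0.8 [0.4787 0.0644 0.1243] [0.4793 0.066  0.121 ]
wrist shackle_toe [242.7 196.1] 0.94 [0.4791 0.049  0.0864] [0.481  0.0535 0.072 ]
wrist lock_toe_bore [255.2 195.2] 0.8 [0.4737 0.0619 0.0507] [0.4729 0.059  0.06  ]
wrist lock_heel_bore [254.8 235.6] 0.74 [0.4804 0.086  0.0741] [0.4822 0.0929 0.06  ]
wrist bar 2093 ctr [476.5  65.9] size [40.1 42.3] axis 155.8 zmed,max 0.122 0.132 mean [0.4767 0.0638]
wrist toe leg 89 ctr [478.8  50.1] size [6.5 9.7] axis 152.3 zmed,max 0.0848 0.0999 mean [0.4788 0.0498]
wrist heel leg 61 ctr [477.6  86.9] size [3.3 4.6] axis 123.3 zmed,max 0.0841 0.0989 mean [0.4779 0.0865]
side shackle_bow [229.6 188. ] 0.64 [0.4823 0.0557 0.1226] [0.4824 0.0585 0.121 ]
side shackle_toe [231.3 204.9] 0.59 [0.485  0.0481 0.0827] [0.486 0.065 0.072]
side lock_toe_bore [225.4 212.4] 0.54 [0.4717 0.0598 0.0555] [0.4714 0.053  0.06  ]
side lock_heel_bore [229.9 204.3] 0.68 [0.4816 0.0449 0.0865] [0.4841 0.0869 0.06  ]
side bar 217 ctr [476.3  62. ] size [37.2 54.7] axis 161.0 zmed,max 0.1208 0.132 mean [0.4772 0.0624]
side toe leg 31 ctr [481.5  48.2] size [5.4 6.9] axis 160.7 zmed,max 0.0875 0.1 mean [0.4818 0.0481]
scene shackle_bow [275.8 192.2] 0.51 [0.3684 0.3125 0.47  ] [0.4857 0.0571 0.121 ]
scene shackle_toe [276.8 206.8] 0.61 [0.4651 0.0887 0.1135] [0.4776 0.0605 0.072 ]
scene lock_toe_bore [278.6 208.8] 0.84 [0.4598 0.0891 0.1099] [0.4744 0.0554 0.06  ]
scene lock_heel_bore [268.9 216. ] 0.6 [0.4821 0.0918 0.0671] [0.4843 0.0873 0.06  ]
scene bar 111 ctr [476.9  81.5] size [54.9 18.6] axis 169.7 zmed,max 0.1189 0.1308 mean [0.4762 0.0835]
scene heel leg 28 ctr [481.3  89.1] size [9.1 6.5] axis -144.5 zmed,max 0.0856 0.098 mean [0.4812 0.0902]
```

>>> arm_command:
  targets:
    - [-0.72,[0,0,0],[0,0,0]]
    - [-0.72,[0,0,0],[0,0,0]]
    - [-0.72,[0,0,0],[0,0,0]]
    - [-0.72,[0,0,0],[0,0,0]]

```text
time: 20.6
tool_pos: [0.4778, 0.0745, 0.1044]
tool_rot: [[-0.259, -0.966, -0.0], [-0.966, 0.259, -0.0], [0.0, 0.0, -1.0]]
force: [0.3, -0.5, 0.1]
opening: 0.012
gripper_force: 0.0
```

```bash
python3 see.py
```

```text
20.6 [0.47775737 0.07451885 0.10437526] 0.011991181114900029 [ 0.31687309 -0.54110246  0.14912326]
wrist shackle_bow [253.8 243. ] 0.59 [0.4749 0.0657 0.124 ] [0.4754 0.0672 0.121 ]
wrist shackle_toe [250.1 194.4] 0.64 [0.4738 0.0504 0.0807] [0.4747 0.0531 0.072 ]
wrist lock_toe_bore [254.4 195.1] 0.85 [0.471  0.0518 0.0804] [0.4728 0.0582 0.06  ]
wrist lock_heel_bore [254.6 237.5] 0.72 [0.4736 0.0626 0.1237] [0.4822 0.0939 0.06  ]
wrist bar 1921 ctr [475.2  64.9] size [32.9 33.8] axis 149.4 zmed,max 0.1218 0.1319 mean [0.474  0.0633]
wrist toe leg 86 ctr [473.3  50.6] size [6.2 8.5] axis 171.0 zmed,max 0.0849 0.0998 mean [0.4734 0.0504]
side shackle_bow [229.1 190.1] 0.64 [0.4825 0.082  0.102 ] [0.4807 0.0493 0.121 ]
side shackle_toe [228.6 209.4] 0.47 [0.4796 0.0659 0.0594] [0.4786 0.0465 0.072 ]
side lock_heel_bore [229.5 205.4] 0.75 [0.4827 0.0799 0.0614] [0.4828 0.0821 0.06  ]
side bar 210 ctr [479.4  65.2] size [36.9 40.2] axis 161.8 zmed,max 0.1211 0.1318 mean [0.4761 0.0623]
side toe leg 33 ctr [476.6  49.5] size [10.1  6. ] axis -162.9 zmed,max 0.0843 0.0993 mean [0.4759 0.0496]
side heel leg 13 ctr [483.4  84.6] size [2.6 3.6] axis -154.4 zmed,max 0.0846 0.0966 mean [0.4834 0.0846]
scene shackle_bow [277.9 193.3] 0.49 [0.3663 0.3108 0.4674] [0.4798 0.0574 0.121 ]
scene shackle_toe [275.6 207.4] 0.52 [0.483  0.0554 0.0597] [0.4793 0.0636 0.072 ]
scene lock_toe_bore [276.6 208.8] 0.95 [0.48   0.0552 0.0558] [0.4787 0.058  0.06  ]
scene lock_heel_bore [267.2 213.9] 0.56 [0.4903 0.0853 0.0621] [0.491 0.084 0.06 ]
scene bar 100 ctr [477.7  84.2] size [44.8 16.3] axis 170.9 zmed,max 0.119 0.1316 mean [0.4774 0.0839]
scene heel leg 23 ctr [480.4  90.9] size [7.4 5.6] axis -169.3 zmed,max 0.0874 0.0996 mean [0.4801 0.0905]
```

>>> arm_command:
  targets:
    - [-0.72,[0,0.001,0],[0,0,5]]
    - [-0.72,[0,0.001,0],[0,0,5]]
    - [-0.72,[0,0.001,0],[0,0,5]]
    - [-0.68,[0,0.0005,0],[0,0,2]]
    - [-0.68,[0,0.0005,-0.02],[0,0,0]]
    - [-0.68,[0,0.0005,-0.045],[0,0,0]]
    - [-1,[0,0,-0.09],[0,0,0]]
    - [-1,[0,0,-0.09],[0,0,0]]

```text
time: 22.15
tool_pos: [0.481, 0.0756, 0.2]
tool_rot: [[-0.256, -0.967, 0.009], [-0.967, 0.256, 0.003], [-0.005, -0.008, -1.0]]
force: [1.5, 0.8, 0.6]
opening: 0.0034
gripper_force: 0.0
```

```bash
python3 see.py | grep -v scene; python3 - <<'E'
from h import *
im=get_image('wrist');c=im['pixels'][130:280,156:356];cv2.imwrite('pics/w6.png',cv2.resize(c,None,fx=4,fy=4,interpolation=cv2.INTER_CUBIC)[:,:,::-1])
E
```

```text
22.15 [0.48098964 0.07561802 0.19996503] 0.0034499106695812668 [1.49264741 0.75868653 0.59291347]
wrist shackle_bow [260.5 190.3] 0.63 [0.473  0.0663 0.1248] [0.4733 0.0674 0.121 ]
wrist shackle_toe [261.  164.8] 0.6 [0.4676 0.0483 0.1038] [0.469 0.055 0.072]
wrist lock_toe_bore [257.1 166.4] 0.83 [0.4714 0.0481 0.1073] [0.4741 0.0581 0.06  ]
wrist lock_heel_bore [259.7 196.7] 0.82 [0.4751 0.0717 0.1256] [0.4803 0.0934 0.06  ]
wrist bar 492 ctr [473.9  68.4] size [43.1  9.4] axis 75.5 zmed,max 0.1225 0.1265 mean [0.4734 0.0661]
wrist toe leg 16 ctr [470.6  50.6] size [3.5 7.1] axis 162.4 zmed,max 0.0805 0.1 mean [0.4706 0.0512]
side shackle_bow [226.8 188.8] 0.5 [0.476  0.0559 0.1208] [0.476  0.0555 0.121 ]
side shackle_toe [228.3 207.9] 0.49 [0.4791 0.0692 0.0614] [0.4783 0.0529 0.072 ]
side lock_toe_bore [226.4 211.7] 0.67 [0.474  0.0594 0.0576] [0.4739 0.0557 0.06  ]
side lock_heel_bore [228.3 203.4] 0.6 [0.4803 0.088  0.0621] [0.4805 0.0913 0.06  ]
side bar 73 ctr [475.4  65.1] size [41.4 10.3] axis 71.8 zmed,max 0.1204 0.1265 mean [0.4749 0.0594]
side toe leg 35 ctr [472.2  50. ] size [6.1 6.8] axis 166.3 zmed,max 0.0879 0.0997 mean [0.4725 0.0494]
side heel leg 30 ctr [482.3  84.3] size [5.2 5.6] axis -160.6 zmed,max 0.0879 0.1 mean [0.4822 0.0845]
```

View pics/w6.png

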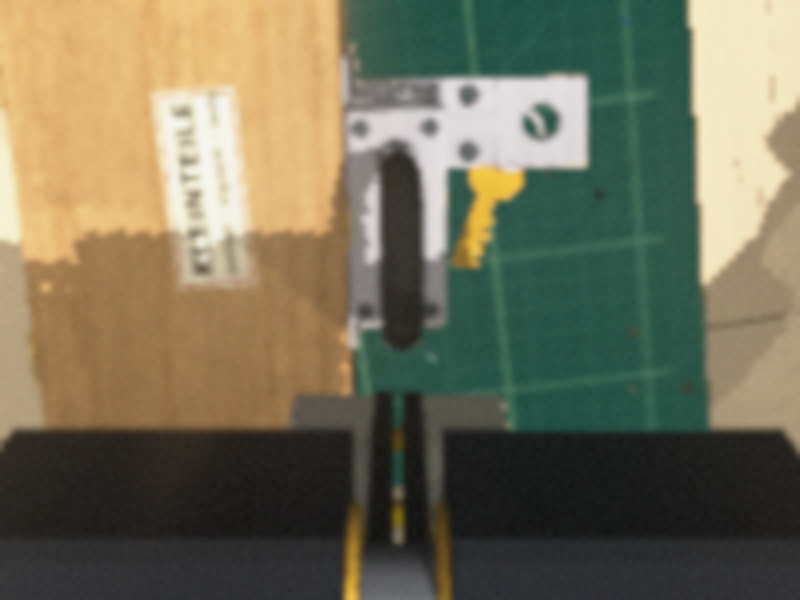

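The picture shows the bar at crop (400,250) lying along the lock, with its short-leg end over the toe bore and the shackle leaning slightly toward the toe side. The key and strap are in front. Now I'll press down on the bar with closed fingers, in small steps.

>>> arm_command:
  targets:
    - [-1,[0,0,0.03],[0,0,0]]
    - [-1,[0,0,0.05],[0,0,0]]
    - [-1,[0,0,0.06],[0,0,0]]
    - [-1,[0,0,0.064],[0,0,0]]
    - [-1,[0,0,0.064],[0,0,0]]

```text
time: 23.45
tool_pos: [0.4779, 0.0745, 0.1304]
tool_rot: [[-0.259, -0.966, -0.0], [-0.966, 0.259, -0.0], [0.0, 0.0, -1.0]]
force: [-0.1, -0.1, -0.1]
opening: 0.0002
gripper_force: 0.0
```

>>> arm_command:
  targets:
    - [-1,[0,0,0.0015],[0,0,0]]
    - [-1,[0,0,0.003],[0,0,0]]
    - [-1,[0,0,0.0045],[0,0,0]]
    - [-1,[0,0,0.006],[0,0,0]]
    - [-1,[0,0,0.006],[0,0,0]]

```text
time: 23.95
tool_pos: [0.4778, 0.0745, 0.1245]
tool_rot: [[-0.259, -0.966, 0.0], [-0.966, 0.259, -0.0], [-0.0, -0.0, -1.0]]
force: [0.5, 0.3, 1.1]
opening: 0.0004
gripper_force: 0.5
```

>>> arm_command:
  targets:
    - [-1,[0,0,0.001],[0,0,0]]
    - [-1,[0,0,0.002],[0,0,0]]
    - [-1,[0,0,0.003],[0,0,0]]
    - [-1,[0,0,0.004],[0,0,0]]
    - [-1,[0,0,0.004],[0,0,0]]

```text
time: 24.45
tool_pos: [0.478, 0.0747, 0.1204]
tool_rot: [[-0.259, -0.966, 0.0], [-0.966, 0.259, 0.0], [-0.0, -0.0, -1.0]]
force: [0.6, -0.7, 2.6]
opening: 0.0004
gripper_force: 1.4
```

>>> arm_command:
  targets:
    - [-1,[0,0,0.001],[0,0,0]]
    - [-1,[0,0,0.002],[0,0,0]]
    - [-1,[0,0,0.003],[0,0,0]]
    - [-1,[0,0,0.003],[0,0,0]]

```text
time: 24.85
tool_pos: [0.478, 0.0747, 0.1174]
tool_rot: [[-0.259, -0.966, 0.0], [-0.966, 0.259, 0.0], [-0.0, -0.0, -1.0]]
force: [1.7, 2.1, 2.7]
opening: 0.0005
gripper_force: 1.6
```

>>> arm_command:
  targets:
    - [-1,[0,0,0.001],[0,0,0]]
    - [-1,[0,0,0.002],[0,0,0]]
    - [-1,[0,0,0.003],[0,0,0]]
    - [-1,[0,0,0.003],[0,0,0]]

```text
time: 25.25
tool_pos: [0.4783, 0.075, 0.1146]
tool_rot: [[-0.259, -0.966, 0.001], [-0.966, 0.259, 0.001], [-0.001, -0.001, -1.0]]
force: [0.0, 3.3, 5.0]
opening: 0.0005
gripper_force: 2.4
```

```bash
python3 see.py | grep -v scene
```

```text
25.25 [0.47833622 0.07496013 0.1146173 ] 0.0004524332755227118 [0.04242283 3.2945659  4.98099791]
wrist shackle_toe [254.2 187.6] 0.86 [0.4714 0.0504 0.0785] [0.4719 0.0522 0.072 ]
wrist lock_toe_bore [255.2 189.5] 0.92 [0.47   0.0482 0.0912] [0.4725 0.0575 0.06  ]
wrist lock_heel_bore [254.  233.7] 0.68 [0.4752 0.0651 0.1246] [0.4838 0.0957 0.06  ]
wrist bar 907 ctr [473.4  65.8] size [25.  25.1] axis 168.1 zmed,max 0.1199 0.1319 mean [0.4732 0.0627]
wrist toe leg 76 ctr [469.9  51. ] size [6.7 9.1] axis 172.3 zmed,max 0.0916 0.0999 mean [0.4698 0.0499]
side shackle_bow [227.  189.9] 0.47 [0.4767 0.062  0.1144] [0.4762 0.0506 0.121 ]
side shackle_toe [230.  214.4] 0.4 [0.4813 0.042  0.0611] [0.4803 0.0258 0.072 ]
side lock_toe_bore [212.2 228.5] 0.72 [0.4394 0.0587 0.0125] [ 0.4395 -0.007   0.06  ]
side lock_heel_bore [229.3 205. ] 0.85 [0.4822 0.0806 0.0621] [0.4824 0.0839 0.06  ]
side bar 118 ctr [482.3  64.6] size [37.  24.4] axis -174.9 zmed,max 0.1228 0.1319 mean [0.4769 0.0623]
side toe leg 35 ctr [471.   47.6] size [6.6 8.1] axis 178.0 zmed,max 0.0879 0.0998 mean [0.4724 0.0482]
side heel leg 25 ctr [482.2  84.3] size [7.9 5. ] axis -161.0 zmed,max 0.0848 0.0995 mean [0.4825 0.0843]
```

>>> arm_command:
  targets:
    - [-1,[0,0,0.001],[0,0,0]]
    - [-1,[0,0,0.001],[0,0,0]]

```text
time: 26.2
tool_pos: [0.4782, 0.0749, 0.1135]
tool_rot: [[-0.259, -0.966, 0.001], [-0.966, 0.259, 0.001], [-0.001, -0.001, -1.0]]
force: [0.7, 2.7, 4.4]
opening: 0.0001
gripper_force: 2.2
```

>>> arm_command:
  targets:
    - [-1,[0,0,0.001],[0,0,0]]
    - [-1,[0,0,0.001],[0,0,0]]

```text
time: 26.4
tool_pos: [0.4784, 0.075, 0.1127]
tool_rot: [[-0.259, -0.966, 0.001], [-0.966, 0.259, 0.001], [-0.001, -0.001, -1.0]]
force: [1.6, 3.5, 4.5]
opening: 0.0005
gripper_force: 2.5
```

>>> arm_command:
  targets:
    - [-1,[0,0,0.001],[0,0,0]]
    - [-1,[0,0,0.001],[0,0,0]]

```text
time: 26.6
tool_pos: [0.4787, 0.0752, 0.1119]
tool_rot: [[-0.259, -0.966, 0.002], [-0.966, 0.259, 0.001], [-0.002, -0.002, -1.0]]
force: [1.7, 4.9, 7.1]
opening: 0.0004
gripper_force: 3.5
```

>>> arm_command:
  targets:
    - [-1,[-0.0015,0,0],[0,0,0]]
    - [-1,[-0.003,0,0],[0,0,0]]
    - [-1,[-0.003,0,0],[0,0,0]]

```text
time: 26.9
tool_pos: [0.478, 0.0771, 0.1111]
tool_rot: [[-0.259, -0.966, -0.001], [-0.966, 0.259, -0.001], [0.001, 0.001, -1.0]]
force: [0.7, 1.1, 2.8]
opening: 0.0004
gripper_force: 1.7
```

>>> arm_command:
  targets:
    - [-1,[0,0,0.001],[0,0,0]]
    - [-1,[0,0,0.001],[0,0,0]]

```text
time: 27.1
tool_pos: [0.4781, 0.0772, 0.11]
tool_rot: [[-0.259, -0.966, -0.001], [-0.966, 0.259, -0.0], [0.001, 0.001, -1.0]]
force: [0.3, 0.6, 2.1]
opening: 0.0004
gripper_force: 1.2
```

>>> arm_command:
  targets:
    - [-1,[0,0,0.001],[0,0,0]]
    - [-1,[0,0,0.001],[0,0,0]]

```text
time: 27.3
tool_pos: [0.4783, 0.0773, 0.1091]
tool_rot: [[-0.259, -0.966, -0.0], [-0.966, 0.259, -0.0], [0.0, 0.0, -1.0]]
force: [1.3, 1.1, 2.4]
opening: 0.0005
gripper_force: 1.2
```

Straightening the lean freed it: the force is down to spring level and the shackle is going in.

>>> arm_command:
  targets:
    - [-1,[0,0,0.001],[0,0,0]]
    - [-1,[0,0,0.002],[0,0,0]]
    - [-1,[0,0,0.002],[0,0,0]]

```text
time: 27.6
tool_pos: [0.4785, 0.0775, 0.1072]
tool_rot: [[-0.259, -0.966, -0.0], [-0.966, 0.259, 0.0], [-0.0, 0.0, -1.0]]
force: [-0.6, 1.6, 3.0]
opening: 0.0002
gripper_force: 1.5
```

>>> arm_command:
  targets:
    - [-1,[0,0,0.001],[0,0,0]]
    - [-1,[0,0,0.002],[0,0,0]]
    - [-1,[0,0,0.002],[0,0,0]]

```text
time: 27.9
tool_pos: [0.4786, 0.0775, 0.1053]
tool_rot: [[-0.259, -0.966, 0.0], [-0.966, 0.259, 0.0], [-0.0, -0.0, -1.0]]
force: [0.0, 2.7, 3.1]
opening: 0.0005
gripper_force: 1.7
```

>>> arm_command:
  targets:
    - [-1,[0,0,0.001],[0,0,0]]
    - [-1,[0,0,0.001],[0,0,0]]

```text
time: 28.1
tool_pos: [0.4787, 0.0775, 0.1045]
tool_rot: [[-0.259, -0.966, 0.0], [-0.966, 0.259, 0.0], [-0.0, -0.0, -1.0]]
force: [0.6, 2.5, 5.0]
opening: 0.0005
gripper_force: 2.3
```

>>> arm_command:
  targets:
    - [-1,[-0.0005,0,0.001],[0,0,0]]
    - [-1,[-0.0005,0,0.001],[0,0,0]]

```text
time: 28.3
tool_pos: [0.4788, 0.0779, 0.1035]
tool_rot: [[-0.259, -0.966, 0.0], [-0.966, 0.259, -0.0], [0.0, -0.0, -1.0]]
force: [-0.2, 1.0, 4.8]
opening: 0.0006
gripper_force: 2.6
```

>>> arm_command:
  targets:
    - [-1,[-0.0005,0,0.001],[0,0,0]]
    - [-1,[-0.0005,0,0.001],[0,0,0]]

```text
time: 28.5
tool_pos: [0.4788, 0.0782, 0.1024]
tool_rot: [[-0.259, -0.966, -0.0], [-0.966, 0.259, -0.0], [0.0, -0.0, -1.0]]
force: [0.9, 0.2, 5.3]
opening: 0.0006
gripper_force: 2.6
```

>>> arm_command:
  targets:
    - [-1,[0,0,0.001],[0,0,0]]
    - [-1,[0,0,0.001],[0,0,0]]

```text
time: 28.7
tool_pos: [0.4789, 0.0782, 0.1015]
tool_rot: [[-0.259, -0.966, 0.0], [-0.966, 0.259, -0.0], [0.0, -0.0, -1.0]]
force: [0.1, 0.2, 5.7]
opening: 0.0002
gripper_force: 2.6
```

>>> arm_command:
  targets:
    - [-1,[0,0,0.001],[0,0,0]]
    - [-1,[0,0,0.001],[0,0,0]]

```text
time: 28.9
tool_pos: [0.479, 0.0783, 0.1005]
tool_rot: [[-0.259, -0.966, 0.0], [-0.966, 0.259, -0.0], [0.0, -0.0, -1.0]]
force: [1.0, 0.5, 5.3]
opening: 0.0004
gripper_force: 2.7
```

>>> arm_command:
  targets:
    - [-1,[0,0,0.001],[0,0,0]]
    - [-1,[0,0,0.001],[0,0,0]]

```text
time: 29.1
tool_pos: [0.4788, 0.0782, 0.0994]
tool_rot: [[-0.259, -0.966, -0.0], [-0.966, 0.259, -0.0], [0.0, 0.0, -1.0]]
force: [0.8, 1.0, 4.2]
opening: 0.0006
gripper_force: 2.0
```

>>> arm_command:
  targets:
    - [-1,[0,0,0.001],[0,0,0]]
    - [-1,[0,0,0.001],[0,0,0]]

```text
time: 29.3
tool_pos: [0.4787, 0.0782, 0.0982]
tool_rot: [[-0.259, -0.966, -0.0], [-0.966, 0.259, -0.0], [0.0, 0.0, -1.0]]
force: [1.1, 0.3, 3.8]
opening: 0.0008
gripper_force: 1.8
```

>>> arm_command:
  targets:
    - [-1,[0,0,0.001],[0,0,0]]
    - [-1,[0,0,0.001],[0,0,0]]

```text
time: 29.5
tool_pos: [0.4787, 0.0783, 0.0972]
tool_rot: [[-0.259, -0.966, -0.0], [-0.966, 0.259, -0.0], [0.0, 0.0, -1.0]]
force: [0.2, -0.3, 3.4]
opening: 0.0002
gripper_force: 1.7
```

>>> arm_command:
  targets:
    - [-1,[0,0,0.001],[0,0,0]]
    - [-1,[0,0,0.001],[0,0,0]]

```text
time: 29.7
tool_pos: [0.4787, 0.0784, 0.0963]
tool_rot: [[-0.259, -0.966, -0.0], [-0.966, 0.259, -0.0], [0.0, 0.0, -1.0]]
force: [-0.3, 0.5, 4.0]
opening: 0.0003
gripper_force: 1.8
```

>>> arm_command:
  targets:
    - [-1,[0,0,0.001],[0,0,0]]
    - [-1,[0,0,0.001],[0,0,0]]

```text
time: 29.9
tool_pos: [0.4789, 0.0785, 0.0954]
tool_rot: [[-0.259, -0.966, 0.0], [-0.966, 0.259, 0.0], [-0.0, -0.0, -1.0]]
force: [1.2, 0.8, 4.0]
opening: 0.0004
gripper_force: 2.1
```

>>> arm_command:
  targets:
    - [-1,[0,0,0.001],[0,0,0]]
    - [-1,[0,0,0.001],[0,0,0]]

```text
time: 30.1
tool_pos: [0.4793, 0.0787, 0.0948]
tool_rot: [[-0.259, -0.966, 0.001], [-0.966, 0.259, 0.0], [-0.001, -0.001, -1.0]]
force: [0.5, 1.0, 7.6]
opening: 0.0006
gripper_force: 3.8
```

>>> arm_command:
  targets:
    - [-1,[0,0,0.001],[0,0,0]]
    - [-1,[0,0,0.001],[0,0,0]]

```text
time: 30.3
tool_pos: [0.48, 0.0791, 0.0943]
tool_rot: [[-0.258, -0.966, 0.003], [-0.966, 0.258, 0.001], [-0.002, -0.002, -1.0]]
force: [0.8, 1.6, 11.0]
opening: 0.0006
gripper_force: 5.1
```

>>> arm_command:
  targets:
    - [-1,[0,0,0.0007],[0,0,0]]
    - [-1,[0,0,0.0007],[0,0,0]]

```text
time: 30.5
tool_pos: [0.4805, 0.0794, 0.094]
tool_rot: [[-0.258, -0.966, 0.003], [-0.966, 0.258, 0.002], [-0.002, -0.003, -1.0]]
force: [0.7, 2.6, 12.7]
opening: 0.0005
gripper_force: 5.9
```

>>> arm_command:
  targets:
    - [-1,[0,0,0.0007],[0,0,0]]
    - [-1,[0,0,0.0007],[0,0,0]]

```text
time: 30.7
tool_pos: [0.481, 0.0797, 0.0936]
tool_rot: [[-0.258, -0.966, 0.004], [-0.966, 0.258, 0.002], [-0.003, -0.004, -1.0]]
force: [0.6, 3.8, 13.7]
opening: 0.0005
gripper_force: 6.8
```

>>> arm_command:
  targets:
    - [-1,[0,0,0],[0,0,0]]
    - [-1,[0,0,0],[0,0,0]]

```text
time: 30.9
tool_pos: [0.481, 0.0797, 0.0936]
tool_rot: [[-0.258, -0.966, 0.004], [-0.966, 0.258, 0.002], [-0.003, -0.004, -1.0]]
force: [0.5, 3.5, 13.6]
opening: 0.0006
gripper_force: 6.8
```

>>> arm_command:
  targets:
    - [-1,[0,0,0.0007],[0,0,0]]
    - [-1,[0,0,0.0007],[0,0,0]]

```text
time: 31.1
tool_pos: [0.4814, 0.08, 0.0933]
tool_rot: [[-0.258, -0.966, 0.005], [-0.966, 0.258, 0.002], [-0.004, -0.005, -1.0]]
force: [0.9, 2.8, 17.0]
opening: 0.0008
gripper_force: 8.1
```

>>> arm_command:
  targets:
    - [-1,[0,0,0.0007],[0,0,0]]
    - [-1,[0,0,0.0007],[0,0,0]]

```text
time: 31.3
tool_pos: [0.4818, 0.0801, 0.0931]
tool_rot: [[-0.257, -0.966, 0.006], [-0.966, 0.257, 0.003], [-0.004, -0.005, -1.0]]
force: [-0.7, 2.6, 19.9]
opening: 0.0005
gripper_force: 10.0
```

That's 20 N and solid, so I'm stopping. I'll back off and see whether the shackle stays down.

>>> arm_command:
  targets:
    - [-1,[0,0,-0.004],[0,0,0]]
    - [-1,[0,0,-0.006],[0,0,0]]
    - [-1,[0,0,-0.006],[0,0,0]]

```text
time: 31.6
tool_pos: [0.4786, 0.0783, 0.0965]
tool_rot: [[-0.259, -0.966, -0.0], [-0.966, 0.259, -0.0], [0.0, 0.0, -1.0]]
force: [0.8, -0.1, 4.5]
opening: 0.0001
gripper_force: 1.9
```

>>> arm_command:
  targets:
    - [-1,[0,0,-0.02],[0,0,0]]
    - [-1,[0,0,-0.05],[0,0,0]]
    - [-1,[0,0,-0.09],[0,0,0]]
    - [-1,[0,0,-0.1],[0,0,0]]
    - [-1,[0,0,-0.1],[0,0,0]]

```text
time: 32.1
tool_pos: [0.4791, 0.0786, 0.1976]
tool_rot: [[-0.259, -0.966, 0.002], [-0.966, 0.259, 0.001], [-0.002, -0.001, -1.0]]
force: [-0.3, 0.2, -1.0]
opening: 0.0006
gripper_force: 0.0
```

```bash
sed -i "s/X\[:,2\]>.108)&(X\[:,2\]<.132/X[:,2]>.078)\&(X[:,2]<.132/" see.py; python3 see.py | grep -E "bar|bow|^[0-9]"
```

```text
32.1 [0.47909843 0.07858313 0.19759147] 0.000562419623425643 [-0.28470837  0.249194   -1.02992517]
wrist shackle_bow [255.4 184.4] 0.72 [0.4754 0.0696 0.0973] [0.4736 0.063  0.121 ]
wrist bar 414 ctr [475.2  72.1] size [43.9 10. ] axis 76.7 zmed,max 0.0954 0.0995 mean [0.4746 0.0694]
side shackle_bow [226.6 194.3] 0.6 [0.476  0.0713 0.0974] [0.4741 0.0316 0.121 ]
side bar 73 ctr [477.   67.7] size [41.7  9.8] axis 74.0 zmed,max 0.0929 0.0996 mean [0.4761 0.0617]
scene shackle_bow [272.6 201.7] 0.55 [0.497  0.0462 0.0635] [0.4783 0.0859 0.121 ]
scene bar 79 ctr [476.2  72.2] size [44.6  9. ] axis 74.0 zmed,max 0.0937 0.1001 mean [0.4764 0.076 ]
```

>>> arm_command:
  targets:
    - [-1,[0,0,-0.02],[0,0,0]]
    - [-1,[0,0,-0.02],[0,0,0]]
    - [-1,[0,0,-0.02],[0,0,0]]
    - [-1,[0,0,-0.02],[0,0,0]]
    - [-1,[0,0,-0.02],[0,0,0]]
    - [-1,[0,0,-0.02],[0,0,0]]

```text
time: 33.45
tool_pos: [0.4786, 0.0783, 0.2162]
tool_rot: [[-0.259, -0.966, -0.001], [-0.966, 0.259, -0.0], [0.001, 0.001, -1.0]]
force: [0.1, -0.1, -0.4]
opening: 0.0007
gripper_force: 0.0
```

```bash
python3 - <<'E'
from h import *
for c in('wrist','side'):
    im=get_image(c);v,u=np.mgrid[0:384,0:512];d=im['range_z'];T=np.linalg.inv(im['camera_from_world'])
    X=(np.linalg.inv(im['K'])@np.stack([u.ravel(),v.ravel(),np.ones(u.size)]))*d.ravel()
    X=(T[:3,:3]@X+T[:3,3:4]).T[d.ravel()>0]
    x=(X[:,0]-.4775)*.966-(X[:,1]-.0753)*.259;y=(X[:,0]-.4775)*.259+(X[:,1]-.0753)*.966
    for a in range(-30,31,6):
        k=(abs(x)<.02)&(abs(y*1000-a)<3)&(X[:,2]>.07)&(X[:,2]<.13)
        if k.sum()>2: print(c,a,k.sum(),'top z',np.percentile(X[k,2],90).round(4),'x mid',(1000*(x[k].min()+x[k].max())/2).round(1))
    k=(abs(X[:,0]-.545)<.02)&(abs(X[:,1]-.06)<.03);print('lid',np.median(X[k,2]))
print(sense()['time'])
E
```

```text
wrist -24 55 top z 0.0919 x mid -0.6
wrist -18 58 top z 0.0958 x mid -1.2
wrist -12 60 top z 0.0971 x mid -1.2
wrist -6 52 top z 0.0976 x mid -1.2
wrist 0 52 top z 0.0982 x mid -1.2
wrist 6 45 top z 0.0986 x mid -1.8
wrist 12 42 top z 0.0975 x mid -1.8
wrist 18 8 top z 0.0923 x mid -2.4
lid 0.2987919880979356
side -24 38 top z 0.0914 x mid 1.8
side -18 13 top z 0.0967 x mid 2.3
side -12 7 top z 0.0971 x mid 2.2
side -6 8 top z 0.0982 x mid 1.0
side 0 6 top z 0.0981 x mid 0.8
side 6 6 top z 0.0982 x mid 1.9
side 12 8 top z 0.0846 x mid 3.0
lid 0.29997435927078814
33.55
```

```bash
python3 - <<'E'
from h import *
z=[]
for c in('side','scene','wrist'):
    im=get_image(c)
    v,u=np.mgrid[0:384,0:512];d=im['range_z'];T=np.linalg.inv(im['camera_from_world'])
    X=(np.linalg.inv(im['K'])@np.stack([u.ravel(),v.ravel(),np.ones(u.size)]))*d.ravel();X=(T[:3,:3]@X+T[:3,3:4]).T[d.ravel()>0]
    for x in(.515,.555):
        k=(abs(X[:,0]-x)<.012)&(abs(X[:,1]-.06)<.03)&(X[:,2]<.15);z+=[np.median(X[k,2])] if k.sum()>5 else []
    k=(abs(X[:,0]-.4765)<.01)&(abs(X[:,1]-.074)<.012)&(X[:,2]<.14)&(X[:,2]>.08);print(c,'bar',k.sum(),np.percentile(X[k,2],90) if k.any() else None)
print('lid',np.round(z,4))
if max(z)<.066: print(close_job())
E
```

```text
side bar 26 0.09800078438043339
scene bar 38 0.09857890886079082
wrist bar 210 0.09803176249603245
lid [0.0631 0.0629 0.0631 0.0628 0.0627 0.0626]
the job is handed in; nothing more can be done
None
```

I handed the job in with the lid shut and the shackle staying down in the lock by itself, but the strap is not locked in: its eye never came over the bore (the strap moves with the lid but sits some 5 cm too far forward and down), so the short leg went into its bore without passing through the eye; I saw no clear click, and I stopped at 20 N on a solid stop, the top of the "20 N or so" limit.

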